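# Set up a mortar core in the bench test fixture

## Task

Set up the mortar core for testing: shuffle the hexagon-footed anvil into the fixture's hexagonal pocket until it drops fully home, stand the core gently and centred on the anvil, and fit the red cap fully down over the top of the core. Then swing the yellow arm back over the cap to its stop and let go. Do not knock the core over, and leave the tub, the spare cube and the spatula where they are.

Things in the scene. Friction and masses are not known exactly. Their poses are not given: they have to be found in the camera images.
- fixture: Fixture bolted to the bench; origin on the bench straight under the pocket's centre, axes parallel to pocket's. Grey base plate 135 x 250 mm, 12 mm thick, reaching 70 mm from the origin along its -y and 180 mm along +y. The swing arm's steel post (30 mm across, 184 mm high) stands 130 mm from the origin along +y.
- pocket (a point): Centre of the floor of the fixture's hexagonal pocket, 12 mm above the bench. The blue ring round it, the pocket wall, is 16 mm high (rim 28 mm above the bench), 16 mm thick and 81 mm across flats inside. z is up; the x axis is square to one pair of the pocket's flats.
- anvil_c (a point): Centre of the loose metal anvil, 28 mm above its underside (56 mm high, 0.45 kg). Hexagonal foot 78 mm across flats, 16 mm high (its lowest 4 mm only 74 mm: a lead-in); on it a round column 60 mm across, 40 mm high, to grip. x axis square to a pair of flats. Fits at six turns, 1.5 mm play a side; home when the foot is flush with the rim, this point then 28 mm over pocket. Starts upright, any yaw.
- core_c (a point): Centre of the grey mortar core, a brittle solid cylinder 50 mm across and 70 mm high (about 0.3 kg), upright on the bench at the start; z is its axis.
- cap_c (a point): Centre of the loose red cap, 28 mm above its lower rim (56 mm high, 0.35 kg). A downward-open cup 66 mm across and 26 mm high (inside 56 mm across, 14 mm deep) with a round steel boss on top, 32 mm across and 30 mm high, to grip. Starts mouth down on the bench. Fully down on the core, this point is 49 mm above core_c.
- swing_pin (a point): Middle of the black upright pin on the end of the yellow swing arm, 18 mm across, standing free from 204 to 249 mm above the bench, 175 mm from the post's axis. The arm is a bar 28 mm wide and 20 mm thick, underside 184 mm above the bench. A seated, capped stack is 180 mm high and passes under it; one not fully home blocks it.
- swing (a joint): Angle of the swing arm about the upright post, rad. 0 = at its stop, over the middle of the pocket, pointing along pocket's -y; it grows counter-clockwise seen from above (towards pocket's +x), up to 1.9. It starts swung clear. Light friction (under 1 N at the pin) holds it where it is left.
- tub_c (a point): Centre of the white plastic tub, 110 mm high and 110 mm across at the rim; bystander.
- cube_c (a point): Centre of the spare grey mortar cube, 50 mm; bystander.
- spatula: Spatula, 200 mm long, lying flat on the bench; origin under its middle; bystander.
Mind the look-alikes: they are no part of the job. There is more than one size of the part that bears anvil_c; the job needs the smallest.

How it is judged (in metres and radians):
On the way, in this order (a step that is already met when the one before it is completed fails the run):
1. the anvil is fully home in the pocket (z of anvil_c in the frame of pocket between 0.025 and 0.0305 m and horizontal distance between anvil_c and pocket below 0.006 m and angle between anvil_c's own z axis and vertical below 0.04 rad), for 0.2 s.
2. the core stands centred on the seated anvil (all of step 1 and horizontal distance between core_c and anvil_c below 0.009 m and z of core_c in the frame of anvil_c between 0.06 and 0.066 m and angle between core_c's own z axis and vertical below 0.05 rad), for 0.2 s.
3. the cap is fully down on the core (all of step 2 and horizontal distance between cap_c and core_c below 0.006 m and z of cap_c in the frame of core_c between 0.046 and 0.052 m and angle between cap_c's own z axis and vertical below 0.05 rad), for 0.2 s.
At the end, for the whole second after the job is handed in: Anvil home (centre 25 to 30.5 mm over the pocket floor, 6 mm off-centre at most, 0.04 rad tilt), core standing on it (9 mm, 0.05 rad), cap fully down on the core (centre 46 to 52 mm above the core's, 6 mm, 0.05 rad), arm over the cap within 0.10 rad of its stop (all of step 3 and value of joint swing below 0.1 rad); the robot touches nothing.
It fails at once if the core is tipped by more than 0.6 rad (angle between core_c's own z axis and vertical above 0.6 rad).
It fails at once if the core is dropped onto the anvil (faster than 0.4 m/s as it comes down on it) (linear speed of core above 0.4 m/s and horizontal distance between core_c and anvil_c below 0.03 m and z of core_c in the frame of anvil_c between 0.05 and 0.09 m).
It fails at once if the core is pressed on the anvil with more than 80 N (contact force between core and anvil above 80 N).
It fails at once if the tub, the spare cube or the spatula is moved more than 40 mm (distance of any of tub_c, cube_c, spatula from where it was at the start of the episode above 0.04 m).
It also fails if it takes over 72 s, if anything falls off the work surface, if the arm or the gripper's body presses on something with over 40 N, if the wrist force passes 120 N, or if a joint passes its speed limit or range.

## Robot

A 6-joint arm with a two-finger parallel gripper is mounted at the origin on the work surface. World frame = base frame: x ahead of the robot, y to its left, z up, the work surface at z = 0. Lengths are in mm, angles in rad, forces in N, time in s.
With the tool pointing down it reaches from about 400 to 925 mm from the base axis. Payload 12.5 kg.
Tool frame: the origin (TCP) lies at the centre of the arm's flange, where the gripper is bolted on; the fingertips stand 190 mm ahead of it and the grasp point (between the pads) lies 171 mm ahead of it; z points along the fingers, y is the direction in which the jaws open and shut (so a half turn about z gives the same grasp; the last joint's range is limited). The gripper opens to 95 mm and grips with 3 to 60 N. Pads are 20 mm wide; open, the fingers measure 119 mm over their backs; the gripper's body (75 mm by 180 mm) begins 59 mm behind the grasp point.
Start: joints at [-1.359, 0.491, 1.559, -0, 1.092, -0.106], TCP at [195.318, -593.697, 404.761] pointing down, gripper open.
Joint ranges: [-3.1, 3.1], [-0.84, 2.19], [0.05, 2.79], [-1.13, 4.28], [0.06, 2.93], [-2.69, 2.69]. Speed limits (rad/s): [2.22, 2.22, 2.79, 3.14, 3.14, 3.14].

## Interface

Orientations are given as [roll, pitch, yaw] about the fixed x, y, z axes, in that order (R = Rz(yaw) Ry(pitch) Rx(roll)).
In Python, from cell import * gives the robot as it stands.
- The arm moves only by the tool step_arm, never from a script. Its argument "rows" is a list of rows, each an object with "delta_pos": the shift along the tool's x, y, z in cm, a list of three; "spin": the turn about the tool's z in degrees. A call has 1 to 5 rows; each row is the pose to reach, as a shift and turn from the pose measured when the call began, along the tool's axes at that moment; what a row does not reach only later rows make up. A row lasts 1/10 s, in which the tool goes at most 50 mm and 8.59 degrees, less where a joint would pass 70% of its speed; a pose out of reach is approached as far as the arm can. A call with a gripper value outside its range is refused whole. "jaw" is the opening, from 0 (shut) to 1 (fully open), set as the call begins (left out, the last holds). The fingers move at their own pace and stop on an object; the grip force is fixed at half the most. Time passes only in rows, so rows that repeat a pose let the fingers close. It gives the time, the measured TCP pose, the force and the opening at its end, in the units of the state.
- state(): the state, without advancing time (a new reading comes with each control period).
- read_camera(name): name is "side" or "top" or "wrist"; returns (picture, depth): 420x560x3 uint8, blue, green, red; 420x560 float32, mm along the optical axis (not along the pixel's ray), 0 where there is no reading.
- camera_info(name): a dict with "camera_matrix" (3x3 intrinsics, pixels), "R" (3x3) and "t" (3): a world point X has camera coordinates R X + t. Camera axes: x right, y down, z forward; pixel columns grow to the right and rows downward; lengths in mm; the calibration is good to about 2 mm. A picture is of the moment at which its call begins: read the wrist's pose just before it. camera_info takes no time and is no camera call; for the wrist camera it gives the pose at the moment of the call.
- job_done(): hands the job in, once; it reports no verdict.
The state is a dict: "t": time; "joints": joint angles; "qvel": joint speeds; "tau": joint torques, N m; "eef_pos": TCP position; "tcp_rot": TCP orientation; "ft_force": force on the tool from outside, world axes, zero at the start; "moment": the same for the moment, N m; "opening": opening from 0.0 (shut) to 1.0 (fully open).
Only numpy, scipy, OpenCV 4.12 (cv2) and the standard library are available. Lean on these libraries where they do the work, as an engineer would, in place of code of your own. Each camera call takes 0.05 s, during which the arm holds its last target.

## Working session

There is one attempt and no reset: what is moved stays moved. The work goes in short steps, Python scripts to look and compute and a tool call to move; the robot and the scene stay as the last step left them, time stands still between calls to the robot, and variables do not carry over. Pictures are saved under pics/ and viewed, and the job is handed in when it is done.

Besides the shell and the picture viewer there is one more tool, called after "Call:" as name(argument=value, ...), one argument or row to a line, values as JSON. step_arm: Moves the arm, as the interface text tells. Its arguments: {"type":"object","properties":{"rows":{"type":"array","items":{"type":"object","properties":{"delta_pos":{"type":"array","items":{"type":"number"}},"spin":{"type":"number"}}}},"jaw":{"type":"number"}},"required":["rows"]}

```bash
ls; mkdir -p pics
python3 - <<'E'
from cell import *
import cv2,numpy as np
s=state();print(s)
for n in ("side","top","wrist"):
    i=camera_info(n);p,d=read_camera(n)
    cv2.imwrite(f"pics/{n}0.png",p);np.savez(f"pics/{n}0.npz",p=p,d=d,K=i["camera_matrix"],R=i["R"],t=i["t"])
    print(n,i)
E
```

```text
pics
{'t': 0.0, 'joints': array([-1.35862343e+00,  4.91566458e-01,  1.55944315e+00, -4.88008402e-05,
        1.09169050e+00, -1.05609347e-01]), 'qvel': array([ 0.00110243, -0.00139272, -0.00124967,  0.00036203, -0.0008319 ,
        0.00132233]), 'tau': array([-2.29530298e-03, -6.12644434e+01, -2.58180875e+01,  6.91037276e-02,
        4.82711813e-02, -1.36263784e-04]), 'eef_pos': array([ 195.29434571, -593.67378673,  404.15951422]), 'tcp_rot': array([-3.14048681e+00, -7.36996931e-05,  3.17804723e-01]), 'ft_force': array([-0.20400675,  0.53980539,  0.03399677]), 'moment': array([ 0.00612918, -0.04815275,  0.04796764]), 'opening': 1.0004763552857008}
side {'camera_matrix': array([[510.50701221,   0.        , 286.49927628],
       [  0.        , 510.50701221, 208.34082979],
       [  0.        ,   0.        ,   1.        ]]), 'R': array([[-0.90031007, -0.43492512, -0.0167904 ],
       [-0.31061289,  0.66904579, -0.67520172],
       [ 0.30489573, -0.6026756 , -0.73744201]]), 't': array([ 474.96445938,  273.414136  , 1374.04574984])}
top {'camera_matrix': array([[484.6828767 ,   0.        , 270.66305179],
       [  0.        , 484.6828767 , 211.65744542],
       [  0.        ,   0.        ,   1.        ]]), 'R': array([[ 0.00671008, -0.99965191, -0.02551552],
       [-0.99041124, -0.00312274, -0.13811528],
       [ 0.13798752,  0.02619762, -0.99008743]]), 't': array([   1.81242151,  554.19841922, 1429.37980774])}
wrist {'camera_matrix': array([[353.05221302,   0.        , 279.36203245],
       [  0.        , 353.05221302, 207.89795773],
       [  0.        ,   0.        ,   1.        ]]), 'R': array([[ 0.31218684, -0.95002005, -0.00113674],
       [-0.92099584, -0.30294224,  0.24493401],
       [-0.23303658, -0.07541824, -0.96953909]]), 't': array([-624.8314154 ,  -27.28053152,  390.81044307])}
```

View pics/top0.png

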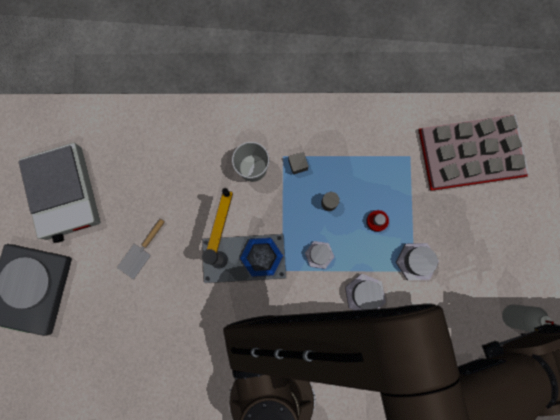

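View pics/side0.png

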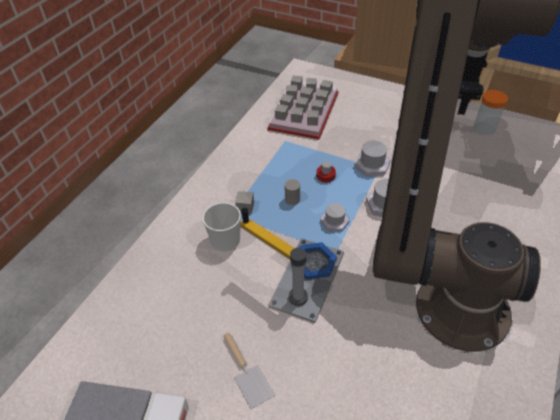

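View pics/wrist0.png

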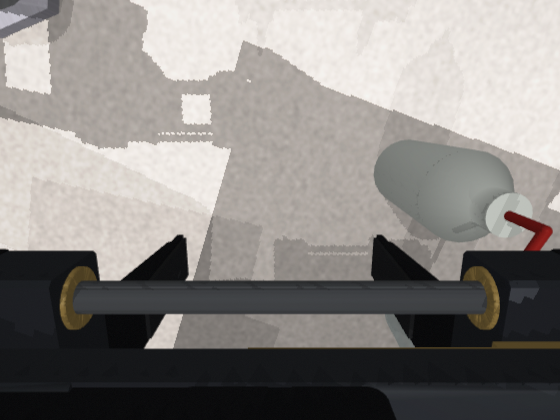

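Top view candidates for the anvil are hexagon-footed parts at (320,255), (367,293) and (417,262). The one at (320,255) looks smallest. I'll confirm that in an enlarged crop and measure everything.

```bash
cat > h.py <<'E'
import numpy as np,cv2
def load(f):
    z=np.load(f);return z['p'],z['d'],z['K'],z['R'],z['t']
def cloud(d,K,R,t):
    v,u=np.mgrid[0:d.shape[0],0:d.shape[1]]
    c=np.stack([(u-K[0,2])/K[0,0]*d,(v-K[1,2])/K[1,1]*d,d],-1)
    return (c-t)@R   # R^T(c-t)
E
python3 - <<'E'
from h import *
p,d,K,R,t=load('pics/top0.npz')
W=cloud(d,K,R,t)
cv2.imwrite('pics/crop1.png',cv2.resize(p[140:320,195:445],None,fx=3.2,fy=3.2,interpolation=cv2.INTER_CUBIC)[:600,:800])
for n,(u,v) in dict(a1=(320,255),a2=(367,293),a3=(420,261),core=(330,201),cap=(378,220),tub=(250,160),cube=(298,162),pocket=(262,257),post=(219,259),pin=(226,192),floor=(340,240)).items(): print(n,W[v,u].round(1))
E
```

```text
a1 [ 423.3 -142.4   53.8]
a2 [ 314.2 -274.7   74.6]
a3 [ 406.5 -428.3   77.2]
core [ 582.1 -171.8   70.9]
cap [ 527.4 -314.2   59.1]
tub [723.7  71.9   1.5]
cube [706.4 -78.1  46.2]
pocket [418.4  30.7  11.8]
post [407.5 148.6 112.5]
pin [576.5 116.1 248. ]
floor [ 472.  -207.7    3.8]
```

View pics/crop1.png

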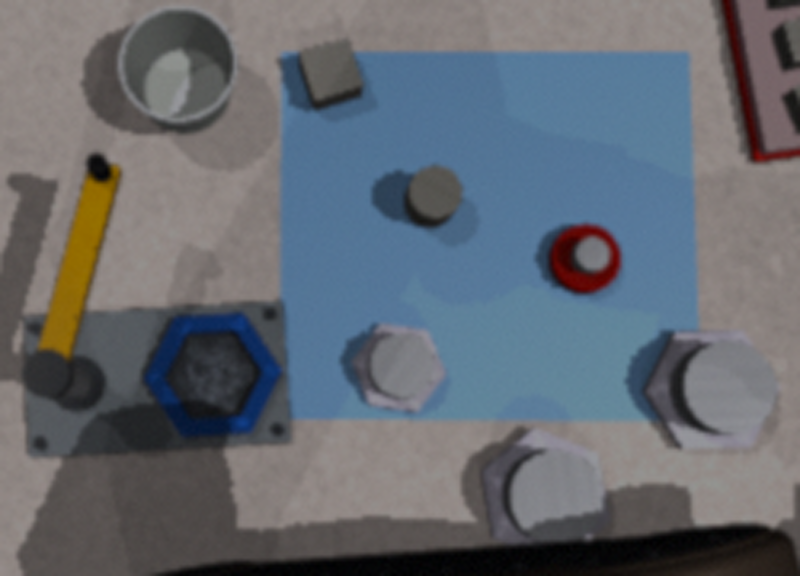

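The part at crop (400,367), i.e. (320,255) in the full view, is the smallest. Its top measures about 55 mm high, against about 76 mm for the other two, so it's the right anvil. Next I'll get the precise centres and yaws.

```bash
cat > m.py <<'E'
from h import *
import sys
def comp(m,seed):
    n,l=cv2.connectedComponents(m.astype(np.uint8)); 
    v,u=seed; k=l[v,u]
    return l==k if k else None
def cen(W,m,zc):
    P=W[m];return P.mean(0).round(1),m.sum()
def top_at(c,K,R,t): pass
def proj(X,K,R,t):
    c=np.atleast_2d(X)@R.T+t; q=c@K.T; return q[:,:2]/q[:,2:]
E
python3 - <<'E'
from m import *
for f in('top','side'):
    p,d,K,R,t=load(f'pics/{f}0.npz');W=cloud(d,K,R,t);Z=W[...,2]
    print(f)
    for n,c,r,z0,z1 in [('anvil',(423,-142),50,48,62),('core',(580,-172),45,64,78),('cap boss',(527,-315),40,48,64),('cap cup',(527,-315),55,20,33),('post',(407,155),30,170,215),('pin',(576,116),30,240,256)]:
        m=(abs(Z-(z0+z1)/2)<(z1-z0)/2)&(np.hypot(W[...,0]-c[0],W[...,1]-c[1])<r)
        P=W[m][:,:2].astype(np.float32)
        if len(P)<5: print(n,'none');continue
        (cx,cy),rr=cv2.minEnclosingCircle(P)
        print(n,len(P),P.mean(0).round(1),'z',np.median(Z[m]).round(1),'mec',round(cx,1),round(cy,1),round(rr,1))
E
```

```text
top
anvil 304 [ 427.6 -142.3] z 55.5 mec 427.8 -142.4 29.9
core 210 [ 587.1 -173.5] z 70.1 mec 586.4 -174.0 25.0
cap boss 91 [ 531.6 -319.2] z 55.9 mec 532.0 -319.9 15.8
cap cup 251 [ 529.9 -317.6] z 25.4 mec 531.7 -319.7 32.9
post 225 [413.6 160.6] z 208.2 mec 414.4 159.6 25.0
pin 37 [579.4 119.5] z 248.0 mec 579.7 119.6 8.5
side
anvil 245 [ 430.4 -139.5] z 57.1 mec 433.7 -140.3 35.3
core 160 [ 589.4 -170.6] z 72.2 mec 590.8 -173.3 27.7
cap boss 66 [ 534.7 -316.7] z 56.6 mec 533.8 -318.9 19.3
cap cup 168 [ 531.8 -310.5] z 27.7 mec 533.7 -314.0 36.2
post 266 [411.6 167.9] z 209.8 mec 415.0 160.6 25.3
pin 46 [582.7 123.3] z 250.0 mec 584.2 122.9 9.6
```

```bash
cat > hexfit.py <<'E'
from m import *
from scipy.optimize import minimize
def hexd(P,c,yaw):
    q=P-c; a=yaw+np.arange(6)*np.pi/3
    return (q@np.stack([np.cos(a),np.sin(a)])).max(-1)  # support af/2
def fit(P,mask,c0,inner,outer,excl=None):
    best=None
    sg=lambda x:1/(1+np.exp(-np.clip(x,-40,40)))
    def cost(x):
        h=hexd(P,x[:2],np.radians(x[2]*5)); pr=sg((outer-h)/1.0)*(sg((h-inner)/1.0) if inner else 1)
        return ((pr-mask)**2).mean()
    for y in range(-30,30,5):
        r=minimize(cost,[*c0,y/5],method='Nelder-Mead',options=dict(xatol=.01,fatol=1e-7,maxiter=600))
        if best is None or r.fun<best.fun: best=r
    return best.x[:2].round(2),round((best.x[2]*5+30)%60-30,2),best.fun
E
python3 - <<'E'
from hexfit import *
p,d,K,R,t=load('pics/top0.npz');W=cloud(d,K,R,t);Z=W[...,2]
hsv=cv2.cvtColor(p,cv2.COLOR_BGR2HSV)
def plane(z):
    v,u=np.mgrid[0:420,0:560];r=np.stack([(u-K[0,2])/K[0,0],(v-K[1,2])/K[1,1],np.ones_like(u)],-1)@R
    o=-R.T@t; return (o+r*((z-o[2])/r[...,2])[...,None])[...,:2]
P=plane(28);sel=np.hypot(*(P-[415,30]).transpose(2,0,1))<85
ring=(abs(Z-28)<4)
print('ring',fit(P[sel],ring[sel].astype(float),[415,30],40.5,56.5))
P=plane(16);sel=np.hypot(*(P-[427.6,-142.4]).transpose(2,0,1))<65
foot=(Z>10)
# exclude pixels above foot top plane and hidden behind the column/walls
s2=sel&((Z<20))
print('foot',fit(P[s2],foot[s2].astype(float),[427,-142],0,39))
print([round(x) for x in np.percentile(Z[s2&foot],[5,50,95])])
x=[427.8,-142.4]
def cost(y):
    pass
E
```

```text
ring (array([419.34,  33.14]), np.float64(3.97), np.float64(0.05355111904802939))
foot (array([ 427.46, -142.27]), np.float64(-7.93), np.float64(0.017953214718928443))
[11, 16, 19]
```

```bash
cat > ov.py <<'E'
from hexfit import *
def hexpts(c,yaw,af,z):
    a=np.radians(yaw+30+60*np.arange(6));r=af/2/np.cos(np.pi/6)
    return np.c_[c[0]+r*np.cos(a),c[1]+r*np.sin(a),np.full(6,z)]
def circ(c,dia,z):
    a=np.linspace(0,2*np.pi,40);return np.c_[c[0]+dia/2*np.cos(a),c[1]+dia/2*np.sin(a),np.full(40,z)]
def draw(p,polys,K,R,t,box,s,out):
    u0,v0,u1,v1=box
    im=cv2.resize(p[v0:v1,u0:u1],None,fx=s,fy=s,interpolation=cv2.INTER_CUBIC)
    for X,col in polys:
        q=((proj(X,K,R,t)-[u0,v0]+.5)*s-.5); cv2.polylines(im,[np.round(q*16).astype(np.int32)],True,col,1,cv2.LINE_AA,4)
    cv2.imwrite(out,im)
E
python3 - <<'E'
from ov import *
p,d,K,R,t=load('pics/top0.npz');W=cloud(d,K,R,t)
c=(419.3,33.1);G=(0,255,0)
draw(p,[(hexpts(c,3.97,81,28),G),(hexpts(c,3.97,113,28),G),(hexpts((427.6,-142.4),-7.9,78,16),G),(circ((427.6,-142.4),60,56),G),(circ((414.4,159.6),50,208),G)],K,R,t,(200,225,350,290),5.3,'pics/ov1.png')
E
```

```text
(no output)
```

View pics/ov1.png

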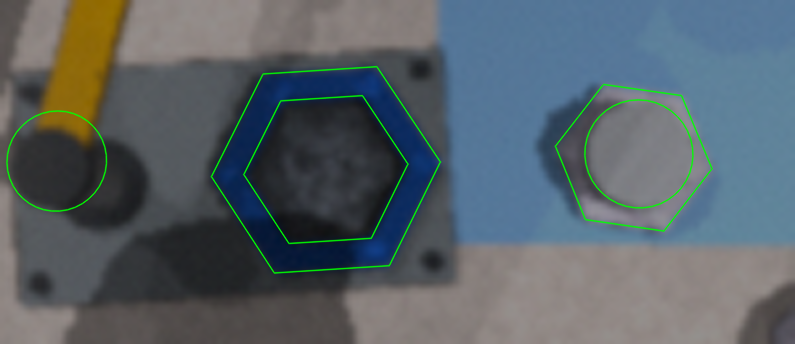

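```bash
cat > go.py <<'E'
# usage: go.py x y z(grasp point height, world) yawdeg  -> tool-axis shift cm, spin deg
import sys,numpy as np
from cell import *
from scipy.spatial.transform import Rotation as Ro
s=state();x,y,z,yaw=map(float,sys.argv[1:5])
R=Ro.from_euler('xyz',s['tcp_rot']).as_matrix()
d=R.T@(np.array([x,y,z+171])-s['eef_pos'])/10
y0=np.degrees(s['tcp_rot'][2]);sp=-((yaw-y0+180)%360-180)
print('t',round(s['t'],2),'tcp',s['eef_pos'].round(1),'yaw',y0.round(2),'rp',np.degrees(s['tcp_rot'][:2]).round(2),'F',s['ft_force'].round(1),'op',round(s['opening'],3),'j6',s['joints'][5].round(2))
print('delta cm',d.round(2),'spin',round(sp,1),'rows~',round(max(np.linalg.norm(d)/5,abs(sp)/8.59),1))
E
python3 go.py 427.7 -142.4 160 82
```

```text
t 0.15 tcp [ 195.3 -593.7  404.3] yaw 18.21 rp [-179.96   -0.  ] F [0.1 0.5 0.1] op 1.002 j6 -0.11
delta cm [ 36.18 -35.6    7.36] spin -63.8 rows~ 10.3
```

Call:
step_arm(
  rows=[
    {"delta_pos": [3.6,-3.6,0],"spin": -6.4},
    {"delta_pos": [7.2,-7.1,0],"spin": -12.8},
    {"delta_pos": [10.8,-10.6,0],"spin": -19.2},
    {"delta_pos": [14.4,-14.1,0],"spin": -25.6},
    {"delta_pos": [18,-17.7,0],"spin": -32},
  ],
)

```text
t: 0.65
eef_pos: [310.3, -369.7, 404.4]
tcp_rot: [-3.141, -0.001, 0.88]
ft_force: [0.8, -0.3, 0.2]
opening: 0.995
```

```bash
python3 go.py 427.7 -142.4 160 82
```

```text
t 0.65 tcp [ 310.3 -369.7  404.4] yaw 50.45 rp [-1.7996e+02 -3.0000e-02] F [ 0.8 -0.3  0.2] op 0.995 j6 -0.32
delta cm [24.99 -5.42  7.36] spin -31.6 rows~ 5.3
```

Call:
step_arm(
  rows=[
    {"delta_pos": [4.8,-1,1.4],"spin": -6.3},
    {"delta_pos": [9.6,-2,2.8],"spin": -12.6},
    {"delta_pos": [14.4,-3.1,4.2],"spin": -18.9},
    {"delta_pos": [19.2,-4.1,5.6],"spin": -25.2},
    {"delta_pos": [24,-5.2,7],"spin": -31.6},
  ],
)

```text
t: 1.15
eef_pos: [420.5, -155.8, 336.1]
tcp_rot: [3.141, -0.001, 1.436]
ft_force: [0.1, -0.1, -0.6]
opening: 0.994
```

```bash
cat > shot.py <<'E'
import sys,cv2,numpy as np
from cell import *
n,o=sys.argv[1:3]
i=camera_info(n);p,d=read_camera(n)
cv2.imwrite(f"pics/{o}.png",p);np.savez(f"pics/{o}.npz",p=p,d=d,K=i["camera_matrix"],R=i["R"],t=i["t"])
E
python3 go.py 427.7 -142.4 160 82; python3 shot.py wrist w1;python3 go.py 427.7 -142.4 42 82
```

```text
t 1.15 tcp [ 420.5 -155.8  336.1] yaw 82.29 rp [ 1.7999e+02 -4.0000e-02] F [ 0.1 -0.1 -0.6] op 0.994 j6 -0.37
delta cm [1.42 0.53 0.51] spin 0.3 rows~ 0.3
t 1.2 tcp [ 421.9 -150.9  334.4] yaw 82.87 rp [-1.7987e+02 -1.6000e-01] F [-1.1  3.5 -1.8] op 1.001 j6 -0.37
delta cm [ 0.88  0.49 12.14] spin 0.9 rows~ 2.4
```

View pics/w1.png

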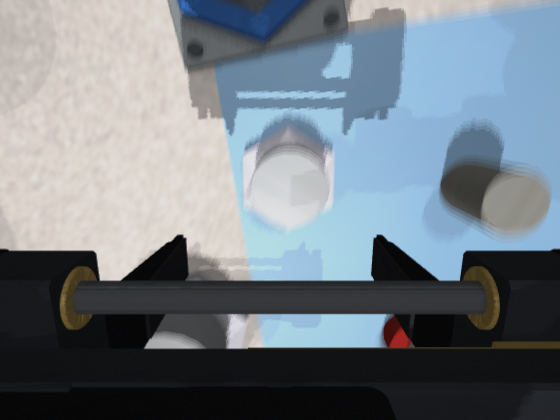

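The anvil is visible at (290,185), but the arm was still settling and the picture is blurred. I'll take one when steady.

Call:
step_arm(
  rows=[
    {"delta_pos": [-4,0,0],"spin": 0},
    {"delta_pos": [-4,0,0],"spin": 0},
    {"delta_pos": [-4,0,0],"spin": 0},
    {"delta_pos": [-4,0,0],"spin": 0},
  ],
)

```text
t: 1.6
eef_pos: [416.7, -190.4, 334.3]
tcp_rot: [-3.139, -0.003, 1.445]
ft_force: [0.5, 0.1, -0.2]
opening: 1.001
```

```bash
python3 shot.py wrist w2
python3 - <<'E'
from ov import *
p,d,K,R,t=load('pics/w2.npz');W=cloud(d,K,R,t);Z=W[...,2]
print('cam',-R.T@t)
for n,c,r,z0,z1 in [('anvil',(427,-142),50,48,62),('core',(587,-174),45,64,78)]:
    m=(abs(Z-(z0+z1)/2)<(z1-z0)/2)&(np.hypot(W[...,0]-c[0],W[...,1]-c[1])<r)
    P=W[m][:,:2].astype(np.float32)
    if len(P)<5: continue
    print(n,len(P),P.mean(0),np.median(Z[m]),cv2.minEnclosingCircle(P))
G=(0,255,0);c=(419.3,33.1)
draw(p,[(hexpts(c,4,81,28),G),(hexpts(c,4,113,28),G),(hexpts((427.6,-142.4),-7.9,78,16),G),(circ((427.6,-142.4),60,56),G),(circ((586.7,-173.8),50,70),G)],K,R,t,(140,0,540,270),2,'pics/ov2.png')
E
```

```text
cam [ 425.84785628 -122.53366414  315.152977  ]
anvil 5308 [ 429.71222 -141.81693] 56.60456271651231 ((429.624267578125, -142.6212921142578), 29.918638229370117)
core 4321 [ 587.8402  -172.89067] 70.5200444155118 ((589.3619384765625, -173.96278381347656), 25.623580932617188)
```

View pics/ov2.png

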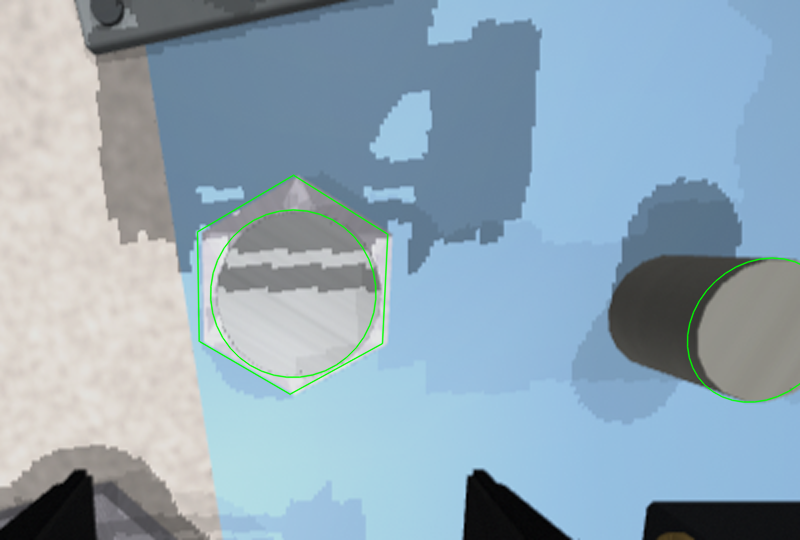

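```bash
cat > wfit.py <<'E'
from ov import *
def plane(K,R,t,z):
    v,u=np.mgrid[0:420,0:560];r=np.stack([(u-K[0,2])/K[0,0],(v-K[1,2])/K[1,1],np.ones_like(u)],-1)@R
    o=-R.T@t; return (o+r*((z-o[2])/r[...,2])[...,None])[...,:2]
E
python3 - <<'E'
from wfit import *
p,d,K,R,t=load('pics/w2.npz');W=cloud(d,K,R,t);Z=W[...,2]
P=plane(K,R,t,16);sel=np.hypot(*(P-[429,-142.5]).transpose(2,0,1))<60
print(fit(P[sel],(Z[sel]>9).astype(float),[429,-142.5],0,39))
E
python3 go.py 429 -142.5 41 82
```

```text
(array([ 429.69, -142.51]), np.float64(-7.59), np.float64(0.011284695819735777))
t 1.65 tcp [ 416.7 -190.4  334.4] yaw 82.83 rp [-1.7987e+02 -1.6000e-01] F [0.1 0.9 0.8] op 0.998 j6 -0.45
delta cm [ 4.87  0.65 12.25] spin 0.8 rows~ 2.6
```

Call:
step_arm(
  rows=[
    {"delta_pos": [2.5,0.3,2],"spin": 0.8},
    {"delta_pos": [4.9,0.7,4.5],"spin": 0.8},
    {"delta_pos": [4.9,0.7,8],"spin": 0.8},
    {"delta_pos": [4.9,0.7,11],"spin": 0.8},
    {"delta_pos": [4.9,0.7,12.2],"spin": 0.8},
  ],
)

```text
t: 2.15
eef_pos: [429.2, -141.7, 210.5]
tcp_rot: [-3.137, -0.004, 1.432]
ft_force: [0.9, -0.0, 0.0]
opening: 1.002
```

Call:
step_arm(
  rows=[
    {"delta_pos": [0,0,0],"spin": 0},
  ],
)

```text
t: 2.25
eef_pos: [429.0, -141.5, 209.4]
tcp_rot: [-3.134, -0.005, 1.432]
ft_force: [0.8, -0.3, -0.0]
opening: 1.002
```

```bash
python3 go.py 429 -142.5 41 82
```

```text
t 2.25 tcp [ 429.  -141.5  209.4] yaw 82.02 rp [-179.58   -0.26] F [ 0.8 -0.3 -0. ] op 1.002 j6 -0.33
delta cm [-0.1   0.02 -0.26] spin 0.0 rows~ 0.1
```

Call:
step_arm(
  rows=[
    {"delta_pos": [-0.1,0,-0.2]},
    {"delta_pos": [-0.1,0,-0.2]},
    {"delta_pos": [-0.1,0,-0.2]},
    {"delta_pos": [-0.1,0,-0.2]},
    {"delta_pos": [-0.1,0,-0.2]},
  ],
  jaw=0,
)

```text
invalid input at $.rows[0]: expected keys delta_pos, spin
```

```bash
python3 go.py 429 -142.5 41 82
```

```text
t 2.25 tcp [ 429.  -141.5  209.4] yaw 82.02 rp [-179.58   -0.26] F [ 0.8 -0.3 -0. ] op 1.002 j6 -0.33
delta cm [-0.1   0.02 -0.26] spin 0.0 rows~ 0.1
```

Call:
step_arm(
  rows=[
    {"delta_pos": [-0.1,0,-0.2],"spin": 0},
    {"delta_pos": [-0.1,0,-0.2],"spin": 0},
    {"delta_pos": [-0.1,0,-0.2],"spin": 0},
    {"delta_pos": [-0.1,0,-0.2],"spin": 0},
    {"delta_pos": [-0.1,0,-0.2],"spin": 0},
  ],
  jaw=0,
)

```text
t: 2.75
eef_pos: [428.9, -142.5, 211.8]
tcp_rot: [-3.135, -0.004, 1.432]
ft_force: [1.9, 0.1, 1.7]
opening: 0.634
```

```bash
python3 go.py 429 -142.5 41 82
```

```text
t 2.75 tcp [ 428.9 -142.5  211.8] yaw 82.02 rp [-179.65   -0.24] F [1.9 0.1 1.7] op 0.634 j6 -0.33
delta cm [ 0.    0.   -0.02] spin 0.0 rows~ 0.0
```

```bash
python3 go.py 422 -75 115 93.6
```

```text
t 2.75 tcp [ 428.9 -142.5  211.8] yaw 82.02 rp [-179.65   -0.24] F [1.9 0.1 1.7] op 0.634 j6 -0.33
delta cm [ 6.62 -1.67 -7.38] spin -11.6 rows~ 2.0
```

Call:
step_arm(
  rows=[
    {"delta_pos": [0,0,-2],"spin": 0},
    {"delta_pos": [0.5,-0.1,-5.5],"spin": 0},
    {"delta_pos": [4,-1,-7.4],"spin": -6},
    {"delta_pos": [6.6,-1.7,-7.4],"spin": -11.6},
    {"delta_pos": [6.6,-1.7,-7.4],"spin": -11.6},
  ],
)

```text
t: 3.25
eef_pos: [420.7, -73.0, 286.8]
tcp_rot: [-3.136, -0.006, 1.639]
ft_force: [-0.5, 0.6, -3.2]
opening: 0.635
```

Call:
step_arm(
  rows=[
    {"delta_pos": [0,0,0],"spin": 0},
    {"delta_pos": [0,0,0],"spin": 0},
  ],
)

```text
t: 3.45
eef_pos: [420.8, -73.2, 286.6]
tcp_rot: [-3.136, -0.006, 1.638]
ft_force: [-0.0, -0.4, -4.4]
opening: 0.627
```

```bash
python3 go.py 422 -75 115 93.6; python3 shot.py wrist w3; python3 shot.py top t3
python3 - <<'E'
from wfit import *
p,d,K,R,t=load('pics/w3.npz');W=cloud(d,K,R,t);Z=W[...,2]
P=plane(K,R,t,28);sel=np.hypot(*(P-[420,33]).transpose(2,0,1))<80
ring=(abs(Z-28)<4)
c,y,f=fit(P[sel],ring[sel].astype(float),[420,33],40.5,56.5);print(c,y,f)
G=(0,255,0)
draw(p,[(hexpts(c,y,81,28),G),(hexpts(c,y,113,28),G),(hexpts((419.3,33.1),4,113,28),(0,0,255))],K,R,t,(80,0,480,270),2,'pics/ov3.png')
E
```

```text
t 3.45 tcp [420.8 -73.2 286.6] yaw 93.86 rp [-179.67   -0.33] F [-0.  -0.4 -4.4] op 0.627 j6 -0.4
delta cm [-0.18  0.11  0.06] spin 0.3 rows~ 0.0
[421.55  33.15] 3.77 0.01539776211365309
```

View pics/ov3.png

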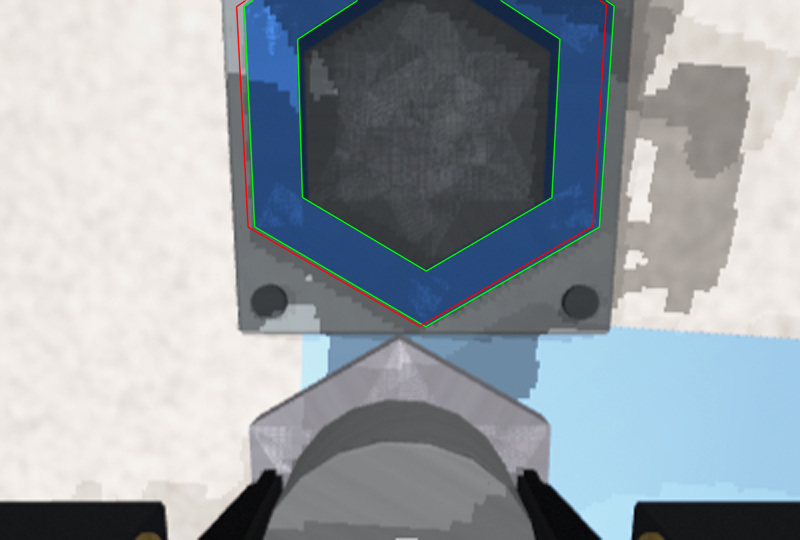

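```bash
python3 - <<'E'
from wfit import *
p,d,K,R,t=load('pics/w3.npz');W=cloud(d,K,R,t);Z=W[...,2]
for z in (90.8,):
    P=plane(K,R,t,z);v,u=np.mgrid[0:420,0:560]
    sel=(np.hypot(*(P-[420.8,-73]).transpose(2,0,1))<65)&(v<232)&(u>185)&(u<375)
    m=(Z>60)
    print(sel.sum(),m[sel].sum(),np.median(Z[sel&m]),fit(P[sel],m[sel].astype(float),[421,-73],0,39))
E
python3 go.py 420.9 33.1 70 94
```

```text
17202 6657 91.84833757875911 (array([420.22, -71.7 ]), np.float64(4.13), np.float64(0.01190360645182592))
t 3.55 tcp [420.9 -73.6 286.5] yaw 93.83 rp [-179.67   -0.33] F [ 0.1 -0.5 -3.7] op 0.627 j6 -0.4
delta cm [10.61  0.74  4.61] spin -0.2 rows~ 2.3
```

```bash
python3 go.py 421.5 32.3 78 93.6
```

```text
t 3.55 tcp [420.9 -73.6 286.5] yaw 93.83 rp [-179.67   -0.33] F [ 0.1 -0.5 -3.7] op 0.627 j6 -0.4
delta cm [10.54  0.79  3.81] spin 0.2 rows~ 2.2
```

Call:
step_arm(
  rows=[
    {"delta_pos": [4,0.3,0],"spin": 0.2},
    {"delta_pos": [8,0.6,1],"spin": 0.2},
    {"delta_pos": [10.5,0.8,2.5],"spin": 0.2},
    {"delta_pos": [10.5,0.8,3.8],"spin": 0.2},
    {"delta_pos": [10.5,0.8,3.8],"spin": 0.2},
  ],
)

```text
t: 4.05
eef_pos: [421.6, 32.1, 247.8]
tcp_rot: [-3.133, -0.006, 1.634]
ft_force: [-1.0, -0.3, -3.4]
opening: 0.627
```

```bash
python3 go.py 421.5 32.3 66 93.6
```

```text
t 4.05 tcp [421.6  32.1 247.8] yaw 93.65 rp [-179.51   -0.35] F [-1.  -0.3 -3.4] op 0.627 j6 -0.15
delta cm [0.02 0.   1.08] spin 0.0 rows~ 0.2
```

Call:
step_arm(
  rows=[
    {"delta_pos": [0,0,0.5],"spin": 0},
    {"delta_pos": [0,0,0.9],"spin": 0},
    {"delta_pos": [0,0,1.1],"spin": 0},
    {"delta_pos": [0,0,1.1],"spin": 0},
  ],
)

```text
t: 4.45
eef_pos: [421.5, 31.8, 236.7]
tcp_rot: [-3.133, -0.006, 1.634]
ft_force: [0.2, 0.2, -3.8]
opening: 0.626
```

```bash
python3 go.py 421.5 32.3 54 93.6
```

```text
t 4.45 tcp [421.5  31.8 236.7] yaw 93.6 rp [-179.5    -0.35] F [ 0.2  0.2 -3.8] op 0.626 j6 -0.16
delta cm [0.05 0.01 1.17] spin 0.0 rows~ 0.2
```

Call:
step_arm(
  rows=[
    {"delta_pos": [0,0,0.2],"spin": 0},
    {"delta_pos": [0,0,0.4],"spin": 0},
    {"delta_pos": [0,0,0.5],"spin": 0},
  ],
)

```text
t: 4.75
eef_pos: [421.6, 31.8, 231.7]
tcp_rot: [-3.133, -0.006, 1.634]
ft_force: [1.2, 2.4, -2.3]
opening: 0.628
```

Call:
step_arm(
  rows=[
    {"delta_pos": [0.05,0,0.2],"spin": 0},
    {"delta_pos": [0.1,0,0.4],"spin": 0},
    {"delta_pos": [0.1,0,0.5],"spin": 0},
  ],
)

```text
t: 5.05
eef_pos: [421.4, 32.9, 226.5]
tcp_rot: [-3.133, -0.006, 1.634]
ft_force: [0.3, 0.3, -4.1]
opening: 0.63
```

Going in freely, with about 3 mm left.

Call:
step_arm(
  rows=[
    {"delta_pos": [0,0,0.2],"spin": 0},
    {"delta_pos": [0,0,0.35],"spin": 0},
    {"delta_pos": [0,0,0.35],"spin": 0},
  ],
)

```text
t: 5.35
eef_pos: [421.1, 33.0, 223.6]
tcp_rot: [-3.133, -0.006, 1.634]
ft_force: [-4.7, 1.1, 14.0]
opening: 0.628
```

Call:
step_arm(
  rows=[
    {"delta_pos": [0,0,-0.05],"spin": 0},
    {"delta_pos": [0,0,-0.05],"spin": 0},
    {"delta_pos": [0,0,-0.05],"spin": 0},
    {"delta_pos": [0,0,-2],"spin": 0},
    {"delta_pos": [0,0,-6],"spin": 0},
  ],
  jaw=1,
)

```text
t: 5.85
eef_pos: [421.5, 32.6, 282.6]
tcp_rot: [-3.128, -0.007, 1.634]
ft_force: [0.2, -0.8, 0.1]
opening: 0.974
```

```bash
python3 go.py 421 -60 130 93.6
```

```text
t 5.85 tcp [421.5  32.6 282.6] yaw 93.61 rp [-179.24   -0.39] F [ 0.2 -0.8  0.1] op 0.974 j6 -0.15
delta cm [-9.22 -0.66 -1.9 ] spin 0.0 rows~ 1.9
```

Call:
step_arm(
  rows=[
    {"delta_pos": [-0.5,0,-1.9],"spin": 0},
    {"delta_pos": [-4.5,-0.3,-1.9],"spin": 0},
    {"delta_pos": [-9,-0.6,-1.9],"spin": 0},
    {"delta_pos": [-9,-0.6,-1.9],"spin": 0},
    {"delta_pos": [-9,-0.6,-1.9],"spin": 0},
  ],
)

```text
t: 6.35
eef_pos: [421.3, -58.5, 300.9]
tcp_rot: [-3.128, -0.007, 1.631]
ft_force: [-0.1, -0.9, 0.0]
opening: 0.999
```

```bash
python3 shot.py wrist w4
python3 - <<'E'
from wfit import *
p,d,K,R,t=load('pics/w4.npz');W=cloud(d,K,R,t);Z=W[...,2]
P=W[(abs(Z-68)<5)&(np.hypot(W[...,0]-421,W[...,1]-33)<45)]
print('col',P.mean(0),np.median(P[:,2]),cv2.minEnclosingCircle(P[:,:2].astype(np.float32)))
P=plane(K,R,t,28);sel=np.hypot(*(P-[420,33]).transpose(2,0,1))<80
ring=(abs(Z-28)<5)
hsv=cv2.cvtColor(p,cv2.COLOR_BGR2HSV)
blue=(hsv[...,0]>105)&(hsv[...,0]<125)&(hsv[...,1]>150)
print('ring z',np.median(Z[sel&blue]))
m=sel&ring&~blue; print('foot z',np.median(Z[m]))
A=np.c_[W[m][:,:2],np.ones(m.sum())];k=np.linalg.lstsq(A,Z[m],rcond=None)[0];print(k)
cv2.imwrite('pics/w4c.png',cv2.resize(p[0:260,100:500],None,fx=2,fy=2))
E
python3 go.py 421 -60 130 93.6
```

```text
col [420.2771706   33.80196686  68.61383143] 68.6101071376252 ((420.345947265625, 33.322505950927734), 30.073122024536133)
ring z 28.56758696433617
foot z 28.59113124646599
[ 1.65865177e-03 -2.00951522e-03  2.78853895e+01]
t 6.4 tcp [421.4 -57.7 300.9] yaw 93.55 rp [-179.22   -0.4 ] F [-0.5  1.1  0.1] op 1.002 j6 -0.36
delta cm [-0.23 -0.05 -0.01] spin -0.1 rows~ 0.0
```

View pics/w4c.png

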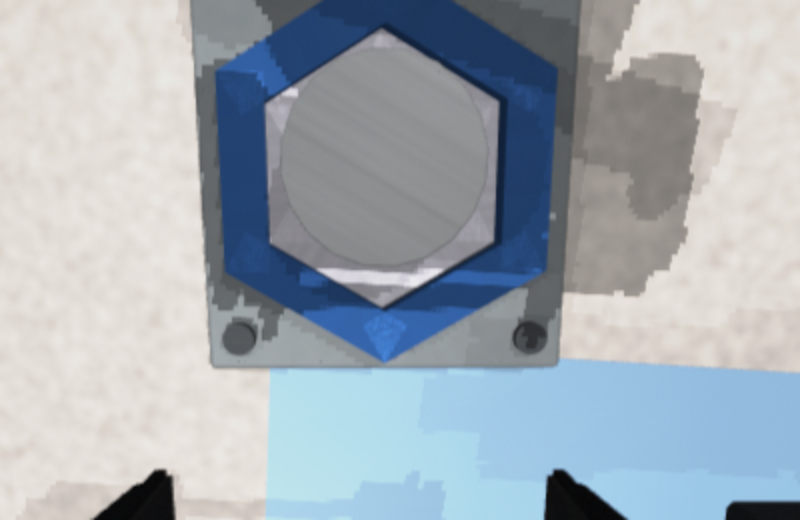

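The anvil is home: foot flush with the rim, column centre (420.3, 33.3), level. Next is the core at top pixel (330,201). It is the only grey cylinder of that size; the cube is at (298,162).

```bash
python3 go.py 588 -230 130 93.6
```

```text
t 6.4 tcp [421.4 -57.7 300.9] yaw 93.55 rp [-179.22   -0.4 ] F [-0.5  1.1  0.1] op 1.002 j6 -0.36
delta cm [-18.23  15.56  -0.35] spin -0.1 rows~ 4.8
```

Call:
step_arm(
  rows=[
    {"delta_pos": [-3.6,3.1,-0.3],"spin": 0},
    {"delta_pos": [-7.2,6.2,-0.3],"spin": 0},
    {"delta_pos": [-10.8,9.3,-0.3],"spin": 0},
    {"delta_pos": [-14.4,12.4,-0.3],"spin": 0},
    {"delta_pos": [-18.2,15.6,-0.3],"spin": 0},
  ],
)

```text
t: 6.9
eef_pos: [589.9, -229.2, 300.2]
tcp_rot: [-3.127, -0.008, 1.635]
ft_force: [0.1, 0.7, -0.7]
opening: 1.0
```

Call:
step_arm(
  rows=[
    {"delta_pos": [-0.5,0.5,0],"spin": 0},
    {"delta_pos": [-0.5,0.5,0],"spin": 0},
    {"delta_pos": [-0.5,0.5,0],"spin": 0},
  ],
)

```text
t: 7.2
eef_pos: [594.9, -232.2, 299.6]
tcp_rot: [-3.126, -0.009, 1.636]
ft_force: [0.1, 0.1, 0.5]
opening: 1.001
```

```bash
python3 shot.py wrist w5
python3 - <<'E'
from wfit import *
p,d,K,R,t=load('pics/w5.npz');W=cloud(d,K,R,t);Z=W[...,2]
P=W[(abs(Z-70)<5)&(np.hypot(W[...,0]-588,W[...,1]+174)<45)]
print('core',P.mean(0),np.median(P[:,2]),cv2.minEnclosingCircle(P[:,:2].astype(np.float32)))
E
python3 go.py 588 -174 49 93.6
```

```text
core [ 589.62701039 -173.34033302   70.60480337] 70.6115486073326 ((589.552734375, -174.0582275390625), 25.046674728393555)
t 7.25 tcp [ 594.8 -232.1  299.9] yaw 93.76 rp [-179.11   -0.48] F [ 0.4 -0.8 -1.2] op 1.003 j6 -0.54
delta cm [ 5.78 -0.17  8.04] spin 0.2 rows~ 2.0
```

View pics/w5.png

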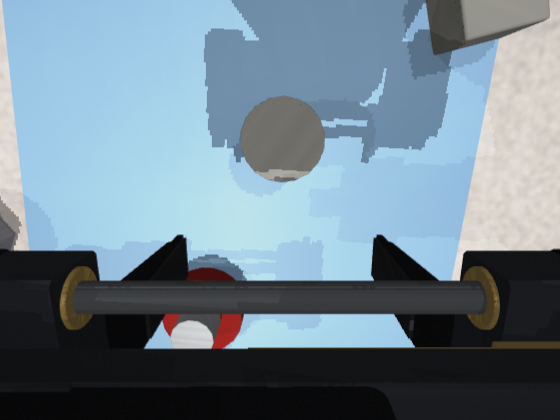

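The core is clear at (282,138), between the jaws' columns. The tool has a tilt of about 1°, so I'll include it in the grasp-point calculation.

```bash
sed -i 's/^d=.*/g=s["eef_pos"]+R[:,2]*171;d=R.T@(np.array([x,y,z])-g)\/10;print("grasp pt",g.round(1))/' go.py; python3 go.py 589 -174 49 93.6
```

```text
grasp pt [ 592.  -230.9  128.9]
t 7.25 tcp [ 594.8 -232.1  299.9] yaw 93.76 rp [-179.11   -0.48] F [ 0.4 -0.8 -1.2] op 1.003 j6 -0.54
delta cm [5.63 0.19 8.04] spin 0.2 rows~ 2.0
```

Call:
step_arm(
  rows=[
    {"delta_pos": [3,0.1,1],"spin": 0},
    {"delta_pos": [5.6,0.2,2.5],"spin": 0},
    {"delta_pos": [5.6,0.2,5],"spin": 0},
    {"delta_pos": [5.6,0.2,7.5],"spin": 0},
    {"delta_pos": [5.6,0.2,8],"spin": 0},
  ],
)

```text
t: 7.75
eef_pos: [590.8, -174.0, 218.6]
tcp_rot: [-3.123, -0.01, 1.638]
ft_force: [-0.8, 0.8, 0.0]
opening: 1.001
```

```bash
python3 go.py 589 -174 49 93.6
```

```text
grasp pt [ 587.5 -172.5   47.7]
t 7.75 tcp [ 590.8 -174.   218.6] yaw 93.83 rp [-178.92   -0.57] F [-0.8  0.8  0. ] op 1.001 j6 -0.46
delta cm [-0.16  0.14 -0.14] spin 0.2 rows~ 0.1
```

Call:
step_arm(
  rows=[
    {"delta_pos": [-0.15,0.15,-0.1],"spin": 0},
    {"delta_pos": [-0.15,0.15,-0.1],"spin": 0},
  ],
)

```text
t: 7.95
eef_pos: [592.5, -175.2, 220.7]
tcp_rot: [-3.124, -0.01, 1.638]
ft_force: [-0.1, -0.4, 0.4]
opening: 0.999
```

Call:
step_arm(
  rows=[
    {"delta_pos": [0,0,0],"spin": 0},
    {"delta_pos": [0,0,0],"spin": 0},
    {"delta_pos": [0,0,0],"spin": 0},
    {"delta_pos": [0,0,0],"spin": 0},
    {"delta_pos": [0,0,0],"spin": 0},
  ],
  jaw=0.48,
)

```text
t: 8.45
eef_pos: [592.5, -175.3, 220.8]
tcp_rot: [-3.124, -0.01, 1.638]
ft_force: [-0.7, 0.2, -0.8]
opening: 0.636
```

```bash
python3 go.py 589 -174 49 93.6
```

```text
grasp pt [ 589.4 -173.8   49.8]
t 8.45 tcp [ 592.5 -175.3  220.8] yaw 93.85 rp [-178.98   -0.55] F [-0.7  0.2 -0.8] op 0.636 j6 -0.46
delta cm [-0.02 -0.04  0.08] spin 0.2 rows~ 0.0
```

Call:
step_arm(
  rows=[
    {"delta_pos": [0,0,0],"spin": 0},
    {"delta_pos": [0,0,0],"spin": 0},
    {"delta_pos": [0,0,0],"spin": 0},
    {"delta_pos": [0,0,0],"spin": 0},
    {"delta_pos": [0,0,0],"spin": 0},
  ],
  jaw=0.3,
)

```text
t: 8.95
eef_pos: [592.5, -175.3, 220.8]
tcp_rot: [-3.124, -0.01, 1.638]
ft_force: [0.2, 0.6, 1.7]
opening: 0.521
```

```bash
python3 go.py 420 33.5 150 93.6
```

```text
grasp pt [ 589.4 -173.9   49.9]
t 8.95 tcp [ 592.5 -175.3  220.8] yaw 93.84 rp [-178.98   -0.55] F [0.2 0.6 1.7] op 0.521 j6 -0.46
delta cm [ 21.92 -15.68  -9.53] spin 0.2 rows~ 5.7
```

Call:
step_arm(
  rows=[
    {"delta_pos": [0,0,-1.5],"spin": 0},
    {"delta_pos": [0,0,-4.5],"spin": 0},
    {"delta_pos": [0.5,-0.3,-7.5],"spin": 0},
    {"delta_pos": [3,-2,-9.5],"spin": 0},
    {"delta_pos": [6,-4.2,-9.8],"spin": 0},
  ],
)

```text
t: 9.45
eef_pos: [548.3, -119.0, 323.1]
tcp_rot: [-3.128, -0.008, 1.637]
ft_force: [-0.0, 1.0, -3.0]
opening: 0.521
```

```bash
python3 go.py 420 33.5 150 93.6
```

```text
grasp pt [ 545.9 -117.9  152.1]
t 9.45 tcp [ 548.3 -119.   323.1] yaw 93.79 rp [-179.22   -0.44] F [-0.  1. -3.] op 0.521 j6 -0.4
delta cm [ 15.93 -11.56   0.49] spin 0.2 rows~ 3.9
```

Call:
step_arm(
  rows=[
    {"delta_pos": [4,-2.9,0],"spin": 0},
    {"delta_pos": [8,-5.8,0],"spin": 0},
    {"delta_pos": [12,-8.7,0],"spin": 0},
    {"delta_pos": [15,-10.9,0.2],"spin": 0},
    {"delta_pos": [15.9,-11.5,0.4],"spin": 0},
  ],
)

```text
t: 9.95
eef_pos: [420.5, 34.0, 322.7]
tcp_rot: [-3.127, -0.008, 1.639]
ft_force: [0.2, -0.5, -2.0]
opening: 0.522
```

Call:
step_arm(
  rows=[
    {"delta_pos": [0,0,0],"spin": 0},
    {"delta_pos": [0,0,0],"spin": 0},
    {"delta_pos": [0,0,0],"spin": 0},
  ],
)

```text
t: 10.25
eef_pos: [421.4, 33.3, 322.9]
tcp_rot: [-3.128, -0.008, 1.638]
ft_force: [0.6, 0.4, -3.3]
opening: 0.523
```

```bash
python3 go.py 420 33.5 122 93.6; python3 shot.py wrist w6; python3 shot.py side s6
```

```text
grasp pt [419.   34.5 152. ]
t 10.25 tcp [421.4  33.3 322.9] yaw 93.86 rp [-179.23   -0.45] F [ 0.6  0.4 -3.3] op 0.523 j6 -0.15
delta cm [-0.13  0.14  2.99] spin 0.3 rows~ 0.6
```

View pics/w6.png

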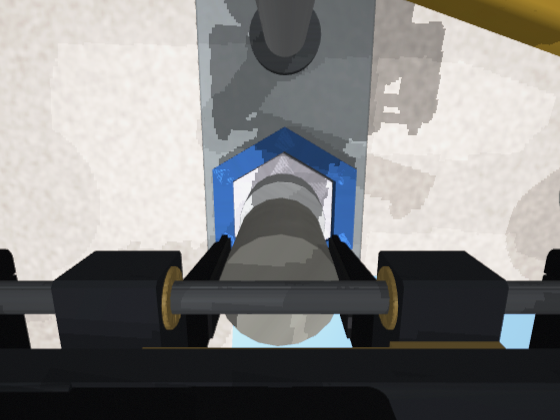

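View pics/s6.png

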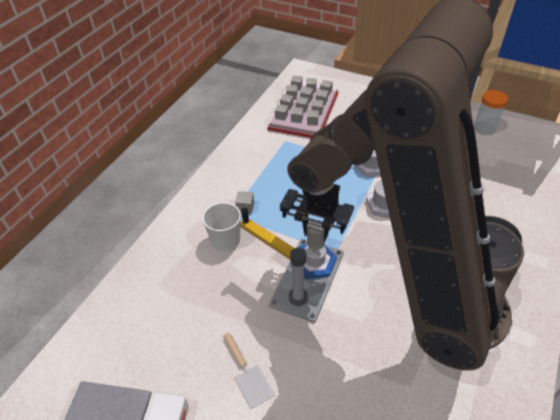

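The core hangs upright at (280,270) in the wrist view, over the anvil. I'll lower it slowly.

Call:
step_arm(
  rows=[
    {"delta_pos": [-0.1,0.1,0.8],"spin": 0},
    {"delta_pos": [-0.1,0.1,1.6],"spin": 0},
    {"delta_pos": [-0.1,0.1,2.4],"spin": 0},
    {"delta_pos": [-0.1,0.1,2.9],"spin": 0},
    {"delta_pos": [-0.1,0.1,2.9],"spin": 0},
  ],
)

```text
t: 10.85
eef_pos: [421.8, 32.6, 292.8]
tcp_rot: [-3.126, -0.008, 1.638]
ft_force: [-0.4, 0.5, -2.8]
opening: 0.523
```

```bash
python3 go.py 420 33.5 118 93.6
```

```text
grasp pt [419.   33.8 121.8]
t 10.85 tcp [421.8  32.6 292.8] yaw 93.83 rp [-179.09   -0.47] F [-0.4  0.5 -2.8] op 0.523 j6 -0.16
delta cm [-0.04  0.11  0.38] spin 0.2 rows~ 0.1
```

Call:
step_arm(
  rows=[
    {"delta_pos": [0,0.1,0.1],"spin": 0},
    {"delta_pos": [0,0.1,0.2],"spin": 0},
    {"delta_pos": [0,0.1,0.3],"spin": 0},
    {"delta_pos": [0,0.1,0.3],"spin": 0},
  ],
)

```text
t: 11.25
eef_pos: [422.7, 32.7, 289.8]
tcp_rot: [-3.126, -0.008, 1.638]
ft_force: [-1.1, -0.2, -2.3]
opening: 0.519
```

Call:
step_arm(
  rows=[
    {"delta_pos": [0,0,0.05],"spin": 0},
    {"delta_pos": [0,0,0.1],"spin": 0},
    {"delta_pos": [0,0,0.1],"spin": 0},
  ],
)

```text
t: 11.55
eef_pos: [422.7, 32.7, 288.8]
tcp_rot: [-3.126, -0.008, 1.638]
ft_force: [0.2, -0.6, -3.9]
opening: 0.52
```

Call:
step_arm(
  rows=[
    {"delta_pos": [0,0,0.05],"spin": 0},
    {"delta_pos": [0,0,0.1],"spin": 0},
    {"delta_pos": [0,0,0.1],"spin": 0},
  ],
)

```text
t: 11.85
eef_pos: [422.6, 32.7, 288.7]
tcp_rot: [-3.127, -0.008, 1.638]
ft_force: [-3.9, -0.1, 14.7]
opening: 0.521
```

Call:
step_arm(
  rows=[
    {"delta_pos": [0,0,-0.05],"spin": 0},
    {"delta_pos": [0,0,-0.05],"spin": 0},
    {"delta_pos": [0,0,-0.05],"spin": 0},
    {"delta_pos": [0,0,-0.05],"spin": 0},
    {"delta_pos": [0,0,-0.05],"spin": 0},
  ],
  jaw=1,
)

```text
t: 12.35
eef_pos: [422.6, 32.7, 289.1]
tcp_rot: [-3.127, -0.008, 1.638]
ft_force: [0.8, 1.1, 0.4]
opening: 0.889
```

Call:
step_arm(
  rows=[
    {"delta_pos": [0,0,-0.1],"spin": 0},
    {"delta_pos": [0,0,-2],"spin": 0},
    {"delta_pos": [0,0,-6],"spin": 0},
    {"delta_pos": [0,0,-8],"spin": 0},
    {"delta_pos": [0,0,-8],"spin": 0},
  ],
)

```text
t: 12.85
eef_pos: [424.0, 32.1, 371.3]
tcp_rot: [-3.131, -0.007, 1.638]
ft_force: [0.4, -0.6, -0.2]
opening: 1.0
```

```bash
python3 go.py 420 -60 190 93.6
```

```text
grasp pt [422.1  33.3 200.3]
t 12.85 tcp [424.   32.1 371.3] yaw 93.85 rp [-179.4    -0.42] F [ 0.4 -0.6 -0.2] op 1.0 j6 -0.15
delta cm [-9.3  -0.83  0.97] spin 0.2 rows~ 1.9
```

Call:
step_arm(
  rows=[
    {"delta_pos": [-4.5,-0.2,0],"spin": 0},
    {"delta_pos": [-9,-0.4,0],"spin": 0},
    {"delta_pos": [-9,-0.4,0],"spin": 0},
    {"delta_pos": [-9,-0.4,0],"spin": 0},
  ],
)

```text
t: 13.25
eef_pos: [425.9, -58.6, 369.8]
tcp_rot: [-3.13, -0.008, 1.635]
ft_force: [0.7, -0.1, -0.2]
opening: 1.002
```

```bash
python3 shot.py wrist w7
python3 - <<'E'
from wfit import *
p,d,K,R,t=load('pics/w7.npz');W=cloud(d,K,R,t);Z=W[...,2]
for z,n in((138,'core'),(68,'anvil')):
  m=(abs(Z-z)<5)&(np.hypot(W[...,0]-421,W[...,1]-33)<45);P=W[m]
  print(n,P.mean(0),np.median(P[:,2]),cv2.minEnclosingCircle(P[:,:2].astype(np.float32)))
  A=np.c_[P[:,:2],np.ones(len(P))];print(np.linalg.lstsq(A,P[:,2],rcond=None)[0].round(4))
E
python3 go.py 534 -375 130 93.6
```

```text
core [420.28145033  34.21750655 138.61002325] 138.60858150106367 ((420.24517822265625, 33.780113220214844), 24.92756462097168)
[2.600000e-03 1.300000e-03 1.374804e+02]
anvil [421.71453466  10.29378927  68.58428274] 68.58458856762249 ((421.09796142578125, 22.988426208496094), 27.71718406677246)
[-1.80000e-03 -4.30000e-03  6.94041e+01]
grasp pt [423.8 -56.6 199. ]
t 13.3 tcp [425.9 -57.9 369.9] yaw 93.79 rp [-179.33   -0.46] F [ 0.5  0.6 -0.4] op 1.001 j6 -0.36
delta cm [-32.55   8.97   6.53] spin 0.2 rows~ 6.9
```

View pics/w7.png

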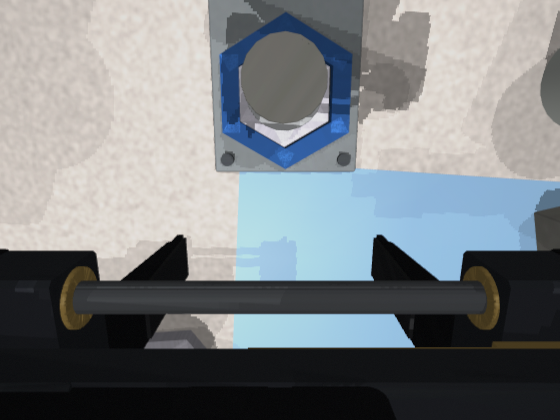

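The core stands upright at (285,78), centred within 1 mm. Next is the red cap at top pixel (378,220).

Call:
step_arm(
  rows=[
    {"delta_pos": [-4.8,1.3,0],"spin": 0},
    {"delta_pos": [-9.6,2.6,0.5],"spin": 0},
    {"delta_pos": [-14.4,3.9,1.5],"spin": 0},
    {"delta_pos": [-19,5.2,2.5],"spin": 0},
    {"delta_pos": [-23.5,6.4,3.5],"spin": 0},
  ],
)

```text
t: 13.8
eef_pos: [505.8, -288.4, 331.3]
tcp_rot: [-3.129, -0.008, 1.639]
ft_force: [1.0, 0.8, 0.8]
opening: 1.002
```

```bash
python3 go.py 534 -375 130 93.6
```

```text
grasp pt [ 503.7 -287.1  160.3]
t 13.8 tcp [ 505.8 -288.4  331.3] yaw 93.89 rp [-179.31   -0.49] F [1.  0.8 0.8] op 1.002 j6 -0.7
delta cm [-9.    2.46  2.93] spin 0.3 rows~ 2.0
```

Call:
step_arm(
  rows=[
    {"delta_pos": [-4.5,1.3,1],"spin": 0},
    {"delta_pos": [-8.5,2.4,2.5],"spin": 0},
    {"delta_pos": [-8.5,2.4,2.9],"spin": 0},
    {"delta_pos": [-8.5,2.4,2.9],"spin": 0},
    {"delta_pos": [-8.5,2.4,2.9],"spin": 0},
  ],
  jaw=0.7,
)

```text
t: 14.3
eef_pos: [535.5, -369.7, 301.2]
tcp_rot: [-3.129, -0.009, 1.64]
ft_force: [-0.1, 0.2, 0.9]
opening: 0.71
```

```bash
python3 shot.py wrist w8
python3 - <<'E'
from wfit import *
p,d,K,R,t=load('pics/w8.npz');W=cloud(d,K,R,t);Z=W[...,2]
for z,n in((56,'boss'),(26,'cup')):
  m=(abs(Z-z)<4)&(np.hypot(W[...,0]-533,W[...,1]+319)<45);P=W[m]
  print(n,P.mean(0),np.median(P[:,2]),cv2.minEnclosingCircle(P[:,:2].astype(np.float32)))
E
python3 go.py 533.5 -319.5 49 93.6
```

```text
boss [ 533.79900508 -319.85590949   56.5801626 ] 56.60658761456317 ((533.8404541015625, -320.1242370605469), 15.844736099243164)
cup [ 533.65189947 -318.012258     26.56079445] 26.57250220975957 ((533.73828125, -320.04864501953125), 32.9063720703125)
grasp pt [ 533.3 -368.3  130.7]
t 14.35 tcp [ 535.5 -369.7  301.7] yaw 93.98 rp [-179.3   -0.5] F [-0.2  0.4  0.3] op 0.704 j6 -0.77
delta cm [4.8  0.46 8.21] spin 0.4 rows~ 1.9
```

View pics/w8.png

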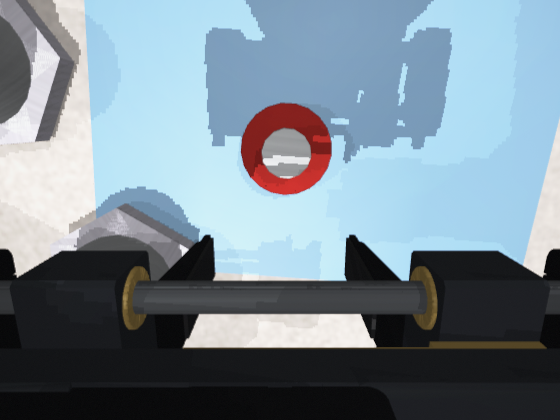

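The cap is at (286,152), world (533.6, −320). I'll go down onto it.

Call:
step_arm(
  rows=[
    {"delta_pos": [2.5,0.3,1.5],"spin": 0},
    {"delta_pos": [4.8,0.4,3.5],"spin": 0},
    {"delta_pos": [4.8,0.4,6],"spin": 0},
    {"delta_pos": [4.8,0.4,7.8],"spin": 0},
    {"delta_pos": [4.8,0.4,7.8],"spin": 0},
  ],
)

```text
t: 14.85
eef_pos: [535.0, -319.4, 223.0]
tcp_rot: [-3.127, -0.01, 1.642]
ft_force: [-0.9, -0.3, -0.1]
opening: 0.7
```

```bash
python3 go.py 533.6 -320 48.5 93.6
```

```text
grasp pt [ 532.5 -317.8   52.1]
t 14.85 tcp [ 535.  -319.4  223. ] yaw 94.07 rp [-179.19   -0.6 ] F [-0.9 -0.3 -0.1] op 0.7 j6 -0.71
delta cm [-0.24  0.1   0.35] spin 0.5 rows~ 0.1
```

Call:
step_arm(
  rows=[
    {"delta_pos": [-0.2,0.1,0.3],"spin": 0},
    {"delta_pos": [-0.2,0.1,0.3],"spin": 0},
    {"delta_pos": [-0.2,0.1,0.3],"spin": 0},
  ],
)

```text
t: 15.15
eef_pos: [536.3, -321.3, 221.0]
tcp_rot: [-3.129, -0.009, 1.642]
ft_force: [0.3, -0.5, 0.7]
opening: 0.702
```

Call:
step_arm(
  rows=[
    {"delta_pos": [0,0,0],"spin": 0},
    {"delta_pos": [0,0,0],"spin": 0},
    {"delta_pos": [0,0,0],"spin": 0},
    {"delta_pos": [0,0,0],"spin": 0},
    {"delta_pos": [0,0,0],"spin": 0},
  ],
  jaw=0,
)

```text
t: 15.65
eef_pos: [536.2, -321.3, 221.0]
tcp_rot: [-3.128, -0.01, 1.642]
ft_force: [-1.1, -0.3, -0.1]
opening: 0.337
```

Call:
step_arm(
  rows=[
    {"delta_pos": [0,0,0],"spin": 0},
    {"delta_pos": [0,0,0],"spin": 0},
  ],
)

```text
t: 15.85
eef_pos: [536.3, -321.3, 221.0]
tcp_rot: [-3.128, -0.01, 1.642]
ft_force: [0.4, -0.1, 1.3]
opening: 0.329
```

```bash
python3 go.py 420.2 33.6 200 93.6
```

```text
grasp pt [ 533.9 -319.8   50.1]
t 15.85 tcp [ 536.3 -321.3  221. ] yaw 94.07 rp [-179.25   -0.55] F [ 0.4 -0.1  1.3] op 0.329 j6 -0.71
delta cm [ 36.2   -9.02 -14.53] spin 0.5 rows~ 8.0
```

Call:
step_arm(
  rows=[
    {"delta_pos": [0,0,-1.5],"spin": 0},
    {"delta_pos": [0,0,-5],"spin": 0},
    {"delta_pos": [1,-0.2,-9],"spin": 0},
    {"delta_pos": [4,-1,-12.5],"spin": 0},
    {"delta_pos": [8,-2,-15],"spin": 0},
  ],
)

```text
t: 16.35
eef_pos: [512.3, -244.2, 374.8]
tcp_rot: [-3.131, -0.008, 1.64]
ft_force: [1.7, 0.9, -3.4]
opening: 0.33
```

```bash
python3 go.py 420.2 33.6 205 93.6
```

```text
grasp pt [ 510.3 -242.9  203.8]
t 16.35 tcp [ 512.3 -244.2  374.8] yaw 93.99 rp [-179.36   -0.46] F [ 1.7  0.9 -3.4] op 0.33 j6 -0.63
delta cm [28.21 -7.06  0.18] spin 0.4 rows~ 5.8
```

Call:
step_arm(
  rows=[
    {"delta_pos": [4.8,-1.2,0],"spin": 0},
    {"delta_pos": [9.6,-2.4,0],"spin": 0},
    {"delta_pos": [14.4,-3.6,0],"spin": 0},
    {"delta_pos": [19,-4.8,0],"spin": 0},
    {"delta_pos": [22,-5.5,0],"spin": 0},
  ],
)

```text
t: 16.85
eef_pos: [440.4, -26.2, 377.9]
tcp_rot: [-3.13, -0.008, 1.641]
ft_force: [-0.1, 0.9, -3.8]
opening: 0.333
```

```bash
python3 go.py 420.2 33.6 205 93.6
```

```text
grasp pt [438.3 -24.9 207. ]
t 16.85 tcp [440.4 -26.2 377.9] yaw 94.04 rp [-179.35   -0.47] F [-0.1  0.9 -3.8] op 0.333 j6 -0.28
delta cm [ 5.97 -1.39  0.26] spin 0.4 rows~ 1.2
```

Call:
step_arm(
  rows=[
    {"delta_pos": [3,-0.7,0],"spin": 0},
    {"delta_pos": [5.5,-1.2,0],"spin": 0},
    {"delta_pos": [5.9,-1.4,0],"spin": 0},
    {"delta_pos": [5.9,-1.4,0],"spin": 0},
    {"delta_pos": [5.9,-1.4,0],"spin": 0},
  ],
)

```text
t: 17.35
eef_pos: [422.4, 31.2, 378.9]
tcp_rot: [-3.131, -0.008, 1.641]
ft_force: [0.5, -1.0, -4.6]
opening: 0.33
```

```bash
python3 go.py 420.2 33.6 190 93.6;python3 shot.py wrist w9
```

```text
grasp pt [420.5  32.4 208. ]
t 17.35 tcp [422.4  31.2 378.9] yaw 94.03 rp [-179.38   -0.46] F [ 0.5 -1.  -4.6] op 0.33 j6 -0.16
delta cm [ 0.1 -0.   1.8] spin 0.4 rows~ 0.4
```

View pics/w9.png

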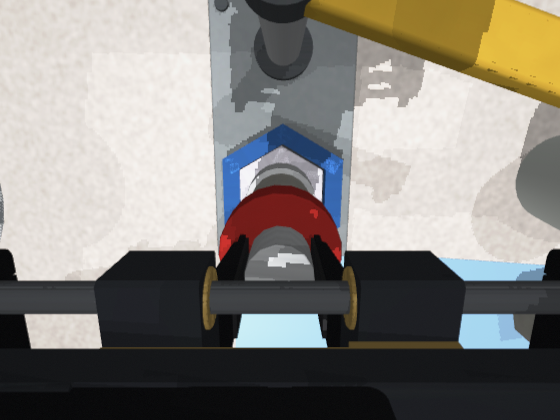

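Call:
step_arm(
  rows=[
    {"delta_pos": [0.1,0,0.5],"spin": 0},
    {"delta_pos": [0.1,0,1],"spin": 0},
    {"delta_pos": [0.1,0,1.5],"spin": 0},
    {"delta_pos": [0.1,0,1.7],"spin": 0},
    {"delta_pos": [0.1,0,1.7],"spin": 0},
  ],
)

```text
t: 17.9
eef_pos: [422.3, 32.0, 361.4]
tcp_rot: [-3.13, -0.008, 1.641]
ft_force: [-0.2, -0.2, -4.3]
opening: 0.33
```

```bash
python3 go.py 420.2 33.8 175 93.6
```

```text
grasp pt [420.1  33.3 190.4]
t 17.9 tcp [422.3  32.  361.4] yaw 93.99 rp [-179.32   -0.47] F [-0.2 -0.2 -4.3] op 0.33 j6 -0.16
delta cm [0.04 0.03 1.54] spin 0.4 rows~ 0.3
```

Call:
step_arm(
  rows=[
    {"delta_pos": [0,0,0.15],"spin": 0},
    {"delta_pos": [0,0,0.3],"spin": 0},
    {"delta_pos": [0,0,0.45],"spin": 0},
    {"delta_pos": [0,0,0.5],"spin": 0},
  ],
)

```text
t: 18.3
eef_pos: [422.2, 32.1, 356.2]
tcp_rot: [-3.13, -0.008, 1.64]
ft_force: [-0.1, -0.6, -4.3]
opening: 0.332
```

Rim now about 135 mm, past the core's top at 138 mm without contact. I'll continue.

Call:
step_arm(
  rows=[
    {"delta_pos": [0,0,0.15],"spin": 0},
    {"delta_pos": [0,0,0.3],"spin": 0},
    {"delta_pos": [0,0,0.45],"spin": 0},
    {"delta_pos": [0,0,0.6],"spin": 0},
    {"delta_pos": [0,0,0.7],"spin": 0},
  ],
)

```text
t: 18.8
eef_pos: [422.1, 32.2, 349.1]
tcp_rot: [-3.129, -0.008, 1.641]
ft_force: [-0.9, 0.2, -3.3]
opening: 0.334
```

```bash
python3 go.py 420.2 33.8 174 93.6
```

```text
grasp pt [419.9  33.4 178.1]
t 18.8 tcp [422.1  32.2 349.1] yaw 94.0 rp [-179.31   -0.47] F [-0.9  0.2 -3.3] op 0.334 j6 -0.16
delta cm [0.03 0.03 0.41] spin 0.4 rows~ 0.1
```

Call:
step_arm(
  rows=[
    {"delta_pos": [0,0,0.1],"spin": 0},
    {"delta_pos": [0,0,0.2],"spin": 0},
    {"delta_pos": [0,0,0.3],"spin": 0},
    {"delta_pos": [0,0,0.3],"spin": 0},
  ],
)

```text
t: 19.2
eef_pos: [422.1, 32.2, 346.0]
tcp_rot: [-3.129, -0.008, 1.641]
ft_force: [-0.1, -0.3, -3.0]
opening: 0.332
```

Call:
step_arm(
  rows=[
    {"delta_pos": [0,0,0.05],"spin": 0},
    {"delta_pos": [0,0,0.1],"spin": 0},
    {"delta_pos": [0,0,0.1],"spin": 0},
  ],
)

```text
t: 19.5
eef_pos: [422.1, 32.2, 345.0]
tcp_rot: [-3.129, -0.008, 1.641]
ft_force: [0.2, 0.4, -3.4]
opening: 0.337
```

Call:
step_arm(
  rows=[
    {"delta_pos": [0,0,0.05],"spin": 0},
    {"delta_pos": [0,0,0.1],"spin": 0},
    {"delta_pos": [0,0,0.1],"spin": 0},
  ],
)

```text
t: 19.8
eef_pos: [422.0, 32.2, 344.9]
tcp_rot: [-3.13, -0.008, 1.641]
ft_force: [-3.8, 0.3, 13.5]
opening: 0.333
```

Contact at the expected height, so the cap is fully down. Releasing.

Call:
step_arm(
  rows=[
    {"delta_pos": [0,0,-0.05],"spin": 0},
    {"delta_pos": [0,0,-0.05],"spin": 0},
    {"delta_pos": [0,0,-0.05],"spin": 0},
    {"delta_pos": [0,0,-0.05],"spin": 0},
    {"delta_pos": [0,0,-0.05],"spin": 0},
  ],
  jaw=0.7,
)

```text
t: 20.3
eef_pos: [422.1, 32.2, 345.3]
tcp_rot: [-3.13, -0.008, 1.641]
ft_force: [0.1, 0.4, 0.5]
opening: 0.674
```

Call:
step_arm(
  rows=[
    {"delta_pos": [0,0,-0.3],"spin": 0},
    {"delta_pos": [0,0,-2],"spin": 0},
    {"delta_pos": [0,0,-6],"spin": 0},
    {"delta_pos": [0,0,-9],"spin": 0},
    {"delta_pos": [0,0,-9],"spin": 0},
  ],
)

```text
t: 20.8
eef_pos: [423.3, 31.5, 438.7]
tcp_rot: [-3.136, -0.007, 1.641]
ft_force: [0.4, 0.5, -0.2]
opening: 0.703
```

```bash
python3 go.py 420.2 -60 260 93.6
```

```text
grasp pt [422.3  32.7 267.7]
t 20.8 tcp [423.3  31.5 438.7] yaw 94.01 rp [-179.71   -0.41] F [ 0.4  0.5 -0.2] op 0.703 j6 -0.16
delta cm [-9.24 -0.86  0.71] spin 0.4 rows~ 1.9
```

Call:
step_arm(
  rows=[
    {"delta_pos": [-4.5,-0.2,0],"spin": 0},
    {"delta_pos": [-9,-0.4,0],"spin": 0},
    {"delta_pos": [-9,-0.4,0],"spin": 0},
    {"delta_pos": [-9,-0.4,0],"spin": 0},
  ],
  jaw=0.3,
)

```text
t: 21.2
eef_pos: [425.5, -59.2, 437.5]
tcp_rot: [-3.135, -0.008, 1.638]
ft_force: [-0.0, 0.5, 0.0]
opening: 0.419
```

```bash
python3 shot.py wrist w10; python3 shot.py top t10
python3 - <<'E'
from wfit import *
for f in('w10','t10'):
  p,d,K,R,t=load(f'pics/{f}.npz');W=cloud(d,K,R,t);Z=W[...,2]
  for z,n in((180,'boss'),(150,'cup')):
    m=(abs(Z-z)<4)&(np.hypot(W[...,0]-421,W[...,1]-33)<40);P=W[m]
    if len(P)>5:
        A=np.c_[P[:,:2],np.ones(len(P))]
        print(f,n,len(P),np.median(P[:,2]),cv2.minEnclosingCircle(P[:,:2].astype(np.float32)),np.linalg.lstsq(A,P[:,2],rcond=None)[0].round(4))
  m=(abs(Z-248)<6)&(np.hypot(W[...,0]-580,W[...,1]-120)<40);P=W[m]
  if len(P)>5: print(f,'pin',np.median(P[:,2]),cv2.minEnclosingCircle(P[:,:2].astype(np.float32)))
E
python3 go.py 420 33 190 93.6
```

```text
w10 boss 1991 180.58445904226699 ((420.4674987792969, 33.12251281738281), 15.958226203918457) [1.400000e-03 1.300000e-03 1.799657e+02]
w10 cup 4683 150.56311403727886 ((420.36175537109375, 33.10414505004883), 32.911338806152344) [ 1.000000e-04 -0.000000e+00  1.505281e+02]
t10 boss 39 179.22857891522372 ((420.14013671875, 36.93476104736328), 13.28938102722168) [-4.920000e-02 -3.280000e-02  2.017354e+02]
t10 cup 124 149.81036828316286 ((418.4211120605469, 33.13039016723633), 32.682342529296875) [-1.200000e-02 -2.410000e-02  1.559973e+02]
t10 pin 248.3393334914417 ((580.4993896484375, 120.07686614990234), 7.738361835479736)
grasp pt [424.4 -56.7 266.7]
t 21.3 tcp [425.5 -58.  437.6] yaw 94.02 rp [-179.66   -0.43] F [ 0.1  0.2 -0.2] op 0.341 j6 -0.36
delta cm [8.93 0.24 7.73] spin 0.4 rows~ 2.4
```

View pics/w10.png

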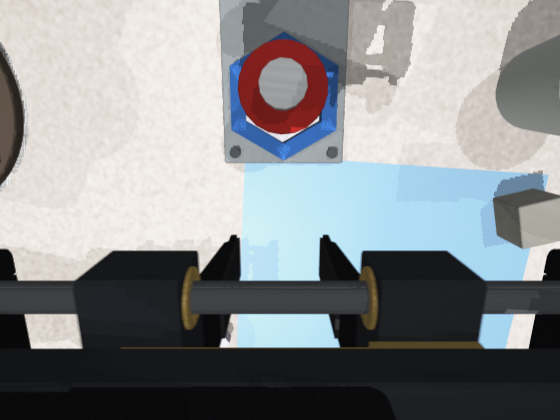

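View pics/t10.png

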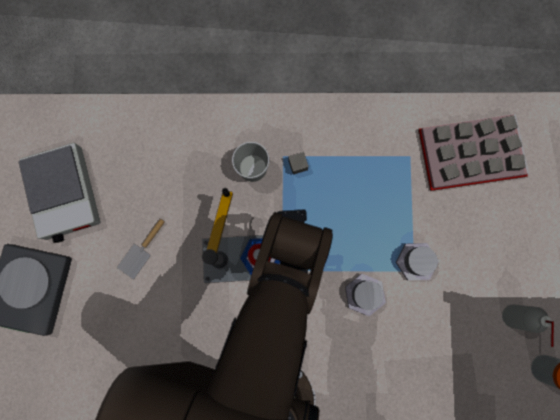

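The cap top is at 180 mm, level and centred within 1 mm. Now the swing arm, with its pin at top pixel (226,192). I'll cage the pin between the jaws with the jaw axis tangential, and follow the arc.

```bash
cat > arc.py <<'E'
import numpy as np
c=np.array([420.3,33.3]);y=np.radians(3.8)
post=c+130*np.array([-np.sin(y),np.cos(y)])
stop=-90+3.8
def at(sw):
    a=np.radians(stop+np.degrees(sw));return post+175*np.array([np.cos(a),np.sin(a)]),(stop+np.degrees(sw)+180)
if __name__=='__main__':
    v=np.array([581.3,120.3])-post;print(post,np.hypot(*v),np.arctan2(v[1],v[0])-np.radians(stop))
    for s in (1.26,0): print(s,at(s))
E
python3 arc.py; python3 go.py 581.3 120.3 290 165.8
```

```text
[411.68439295 163.01419088] 174.91128110553024 1.2577741378474308
1.26 (array([581.48073647, 120.65617242]), np.float64(165.9926821864837))
0 (array([423.28232552, -11.60106607]), np.float64(93.8))
grasp pt [424.4 -56.7 266.7]
t 21.3 tcp [425.5 -58.  437.6] yaw 94.02 rp [-179.66   -0.43] F [ 0.1  0.2 -0.2] op 0.341 j6 -0.36
delta cm [16.58 16.88 -2.31] spin -71.8 rows~ 8.4
```

Call:
step_arm(
  rows=[
    {"delta_pos": [0.5,0.5,-2],"spin": -7},
    {"delta_pos": [3,3,-2.5],"spin": -15},
    {"delta_pos": [5.5,5.6,-2.5],"spin": -23},
    {"delta_pos": [8,8.1,-2.5],"spin": -31},
    {"delta_pos": [10.5,10.7,-2.5],"spin": -39},
  ],
  jaw=0.5,
)

```text
t: 21.8
eef_pos: [525.4, 56.8, 462.7]
tcp_rot: [3.141, -0.01, 2.329]
ft_force: [-0.1, -0.3, 0.7]
opening: 0.501
```

```bash
python3 go.py 581.3 120.3 290 165.8
```

```text
grasp pt [524.3  58.  291.7]
t 21.8 tcp [525.4  56.8 462.7] yaw 133.47 rp [179.99  -0.56] F [-0.1 -0.3  0.7] op 0.501 j6 -0.78
delta cm [0.6  8.42 0.18] spin -32.3 rows~ 3.8
```

Call:
step_arm(
  rows=[
    {"delta_pos": [0.2,2.2,0],"spin": -8},
    {"delta_pos": [0.3,4.4,0],"spin": -16},
    {"delta_pos": [0.5,6.6,0],"spin": -24},
    {"delta_pos": [0.6,8.3,0],"spin": -32},
    {"delta_pos": [0.6,8.3,0],"spin": -32},
  ],
)

```text
t: 22.3
eef_pos: [581.9, 120.8, 462.1]
tcp_rot: [3.136, -0.009, 2.894]
ft_force: [0.2, -1.0, -0.3]
opening: 0.5
```

Call:
step_arm(
  rows=[
    {"delta_pos": [0,0,0],"spin": 0},
    {"delta_pos": [0,0,0],"spin": 0},
  ],
)

```text
t: 22.5
eef_pos: [581.3, 121.2, 461.9]
tcp_rot: [3.136, -0.009, 2.892]
ft_force: [0.4, -0.6, -0.4]
opening: 0.498
```

```bash
python3 shot.py wrist w11; python3 shot.py side s11
python3 - <<'E'
from wfit import *
for f in ('w11','s11'):
  p,d,K,R,t=load(f'pics/{f}.npz');W=cloud(d,K,R,t);Z=W[...,2]
  m=(abs(Z-248)<6)&(np.hypot(W[...,0]-580,W[...,1]-120)<40);P=W[m]
  if len(P)>5: print(f,'pin',len(P),np.median(P[:,2]),cv2.minEnclosingCircle(P[:,:2].astype(np.float32)))
E
python3 go.py 581.3 120.3 228 165.8
```

```text
w11 pin 745 249.41644875118703 ((582.081787109375, 119.9870376586914), 8.98340892791748)
s11 pin 42 249.27654641685945 ((584.8222045898438, 121.80549621582031), 9.66737174987793)
grasp pt [580.2 121.9 291.2]
t 22.6 tcp [581.5 120.6 462.2] yaw 165.7 rp [179.7   -0.51] F [ 0.7 -0.4  0.8] op 0.501 j6 -1.23
delta cm [-0.2  -0.16  6.32] spin -0.1 rows~ 1.3
```

View pics/w11.png

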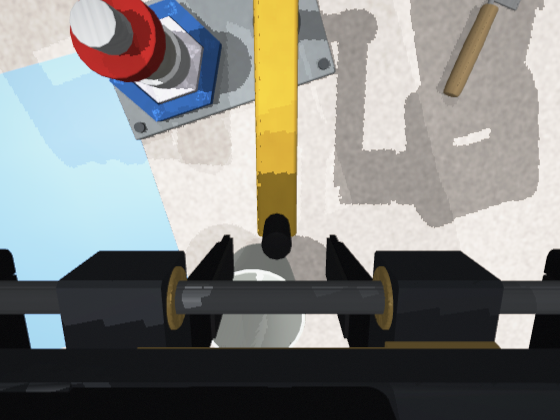

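View pics/s11.png

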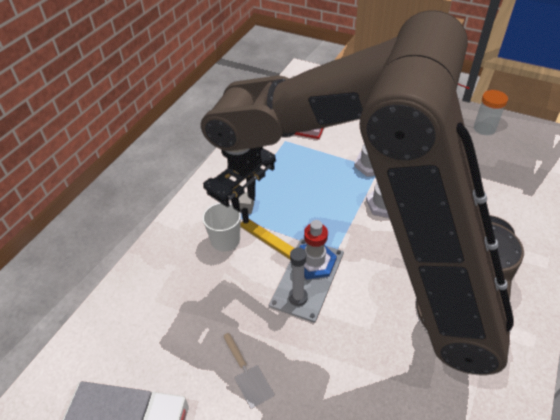

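The pin is at (277,230), midway between the fingers. Going down around it.

Call:
step_arm(
  rows=[
    {"delta_pos": [-0.3,-0.15,1.5],"spin": 0},
    {"delta_pos": [-0.3,-0.15,3],"spin": 0},
    {"delta_pos": [-0.3,-0.15,4.5],"spin": 0},
    {"delta_pos": [-0.3,-0.15,6],"spin": 0},
    {"delta_pos": [-0.3,-0.15,6.1],"spin": 0},
  ],
)

```text
t: 23.1
eef_pos: [583.2, 118.4, 399.8]
tcp_rot: [3.137, -0.011, 2.89]
ft_force: [-0.2, -0.7, 0.1]
opening: 0.5
```

```bash
cat > plan.py <<'E'
import sys,numpy as np
from cell import *
from arc import at
from scipy.spatial.transform import Rotation as Ro
s=state();R=Ro.from_euler('xyz',s['tcp_rot']).as_matrix();g=s["eef_pos"]+R[:,2]*171
print('t',s['t'],'grasp',g.round(1),'F',s['ft_force'].round(1),'op',round(s['opening'],3))
lead=float(sys.argv[1])
for a in sys.argv[2:]:
    sw=float(a);p,yaw=at(sw); _,y2=at(sw)
    al=np.radians(yaw-180); tang=np.array([np.sin(al),-np.cos(al)]) # clockwise
    q=p+lead*tang
    d=R.T@(np.array([q[0],q[1],229])-g)/10; sp=-((yaw-np.degrees(s['tcp_rot'][2])+180)%360-180)
    print(sw,d.round(2),round(sp,1))
E
python3 plan.py 0 1.2 1.1 1.0 0.9 0.8
```

```text
t 23.1 grasp [581.5 119.6 228.9] F [-0.2 -0.7  0.1] op 0.5
1.2 [ 0.05 -0.95 -0.02] 3.0
1.1 [ 0.23 -2.69 -0.02] 8.8
1.0 [ 0.58 -4.4  -0.03] 14.5
0.9 [ 1.11 -6.07 -0.03] 20.2
0.8 [ 1.79 -7.68 -0.03] 26.0
```

Call:
step_arm(
  rows=[
    {"delta_pos": [0,-0.5,0],"spin": 1.5},
    {"delta_pos": [0.05,-1,0],"spin": 3},
    {"delta_pos": [0.2,-2.7,0],"spin": 8.8},
    {"delta_pos": [0.6,-4.4,0],"spin": 14.5},
    {"delta_pos": [1.1,-6.1,0],"spin": 20.2},
  ],
  jaw=0.3,
)

```text
t: 23.6
eef_pos: [557.0, 61.2, 400.5]
tcp_rot: [3.141, -0.011, 2.532]
ft_force: [-0.7, 0.9, 0.1]
opening: 0.305
```

```bash
python3 plan.py 0 0.9 0.8 0.7 0.6 0.5 .4 .3
```

```text
t 23.6 grasp [555.5  62.4 229.5] F [-0.7  0.9  0.1] op 0.305
0.9 [0.05 0.1  0.05] -0.3
0.8 [ 0.13 -1.65  0.05] 5.4
0.7 [ 0.38 -3.38  0.05] 11.2
0.6 [ 0.81 -5.08  0.05] 16.9
0.5 [ 1.4  -6.72  0.06] 22.6
0.4 [ 2.15 -8.3   0.07] 28.3
0.3 [ 3.06 -9.8   0.07] 34.1
```

Call:
step_arm(
  rows=[
    {"delta_pos": [0.1,-1.6,0],"spin": 5.4},
    {"delta_pos": [0.4,-3.4,0],"spin": 11.2},
    {"delta_pos": [0.8,-5.1,0],"spin": 16.9},
    {"delta_pos": [1.4,-6.7,0],"spin": 22.6},
    {"delta_pos": [2.1,-8.3,0],"spin": 28.3},
  ],
)

```text
t: 24.1
eef_pos: [491.5, 4.4, 401.5]
tcp_rot: [-3.139, -0.009, 2.032]
ft_force: [0.9, 0.8, -0.7]
opening: 0.298
```

```bash
python3 plan.py 0 0.4 .3 .2 .1 .05 0 -.04
```

```text
t 24.1 grasp [490.4   5.6 230.5] F [ 0.9  0.8 -0.7] op 0.298
0.4 [0.1  0.05 0.15] -0.3
0.3 [ 0.17 -1.7   0.16] 5.4
0.2 [ 0.43 -3.43  0.17] 11.1
0.1 [ 0.85 -5.13  0.18] 16.9
0.05 [ 1.12 -5.96  0.18] 19.7
0.0 [ 1.44 -6.78  0.19] 22.6
-0.04 [ 1.72 -7.42  0.19] 24.9
```

Call:
step_arm(
  rows=[
    {"delta_pos": [0.2,-1.7,0.1],"spin": 5.4},
    {"delta_pos": [0.4,-3.4,0.1],"spin": 11.1},
    {"delta_pos": [0.8,-4.8,0.1],"spin": 16},
    {"delta_pos": [1.1,-5.6,0.1],"spin": 18.5},
    {"delta_pos": [1.1,-6,0.1],"spin": 20},
  ],
)

```text
t: 24.6
eef_pos: [432.1, -12.7, 401.7]
tcp_rot: [-3.137, -0.007, 1.679]
ft_force: [1.0, 0.0, -0.7]
opening: 0.301
```

```bash
python3 plan.py 0 .1 .05 0 -.04
```

```text
t 24.6 grasp [431.3 -11.5 230.7] F [ 1.   0.  -0.7] op 0.301
0.1 [0.09 0.95 0.16] -3.3
0.05 [0.06 0.08 0.17] -0.5
0.0 [ 0.08 -0.8   0.17] 2.4
-0.04 [ 0.12 -1.49  0.17] 4.7
```

Call:
step_arm(
  rows=[
    {"delta_pos": [0.1,-0.3,0.1],"spin": 1},
    {"delta_pos": [0.1,-0.6,0.1],"spin": 2},
    {"delta_pos": [0.1,-0.8,0.1],"spin": 2.4},
  ],
)

```text
t: 24.9
eef_pos: [424.0, -12.6, 400.8]
tcp_rot: [-3.137, -0.007, 1.636]
ft_force: [1.2, -0.7, 1.5]
opening: 0.296
```

Call:
step_arm(
  rows=[
    {"delta_pos": [0,-0.1,0],"spin": 0},
    {"delta_pos": [0,-0.2,0],"spin": 0},
    {"delta_pos": [0,-0.3,0],"spin": 0},
  ],
)

```text
t: 25.2
eef_pos: [421.1, -12.8, 400.8]
tcp_rot: [-3.137, -0.007, 1.637]
ft_force: [1.2, -0.0, -1.1]
opening: 0.3
```

Call:
step_arm(
  rows=[
    {"delta_pos": [0,-0.1,0],"spin": 0},
    {"delta_pos": [0,-0.2,0],"spin": 0},
    {"delta_pos": [0,-0.3,0],"spin": 0},
  ],
)

```text
t: 25.5
eef_pos: [418.7, -12.9, 400.8]
tcp_rot: [-3.14, -0.007, 1.637]
ft_force: [12.4, 2.0, -8.8]
opening: 0.302
```

At the stop: 12 N reaction. I'll back off to the centre, open and lift.

Call:
step_arm(
  rows=[
    {"delta_pos": [0,0.2,0],"spin": 0},
    {"delta_pos": [0,0.4,0],"spin": 0},
    {"delta_pos": [0,0.4,0],"spin": 0},
    {"delta_pos": [0,0.4,0],"spin": 0},
  ],
  jaw=0.5,
)

```text
t: 25.9
eef_pos: [422.6, -12.7, 400.8]
tcp_rot: [-3.14, -0.007, 1.637]
ft_force: [-0.6, -0.3, 0.4]
opening: 0.492
```

Call:
step_arm(
  rows=[
    {"delta_pos": [0,0,-1.5],"spin": 0},
    {"delta_pos": [0,0,-4],"spin": 0},
    {"delta_pos": [0,0,-8],"spin": 0},
    {"delta_pos": [0,0,-9],"spin": 0},
    {"delta_pos": [0,0,-9],"spin": 0},
  ],
)

```text
t: 26.4
eef_pos: [422.6, -13.3, 491.8]
tcp_rot: [3.141, -0.006, 1.637]
ft_force: [0.4, -0.5, -0.3]
opening: 0.502
```

Call:
step_arm(
  rows=[
    {"delta_pos": [-4,0,0],"spin": 0},
    {"delta_pos": [-8,0,0],"spin": 0},
    {"delta_pos": [-11,0,0],"spin": 0},
    {"delta_pos": [-11,0,0],"spin": 0},
    {"delta_pos": [-11,0,0],"spin": 0},
  ],
)

```text
t: 26.9
eef_pos: [429.7, -123.3, 489.7]
tcp_rot: [-3.14, -0.008, 1.635]
ft_force: [-0.3, 0.4, 0.4]
opening: 0.5
```

```bash
for n in wrist side top; do python3 shot.py $n f_$n; done
python3 - <<'E'
from wfit import *
from arc import *
for f in ('f_wrist','f_side','f_top'):
  p,d,K,R,t=load(f'pics/{f}.npz');W=cloud(d,K,R,t);Z=W[...,2]
  m=(abs(Z-248)<6)&(np.hypot(W[...,0]-423,W[...,1]+11)<40);P=W[m]
  if len(P)>5:
    (x,y),r=cv2.minEnclosingCircle(P[:,:2].astype(np.float32));v=np.array([x,y])-post
    print(f,'pin',len(P),np.median(P[:,2]),x,y,r,'swing',np.arctan2(v[1],v[0])-np.radians(stop))
E
python3 go.py 420 0 300 94
```

```text
f_wrist pin 804 249.47482742648862 424.6042175292969 -11.561906814575195 9.06899356842041 swing 0.00754965431112109
f_side pin 40 250.66382506376317 426.2832946777344 -10.027044296264648 10.335423469543457 swing 0.01784477897525294
f_top pin 35 248.3368313934029 423.03155517578125 -11.31712532043457 8.518011093139648 swing -0.0013245617312145352
grasp pt [ 429.7 -121.1  319.6]
t 27.05 tcp [ 429.8 -122.2  490.6] yaw 93.83 rp [180.    -0.39] F [ 0.9 -0.1  0. ] op 0.498 j6 -0.5
delta cm [12.13 -0.16  2.05] spin -0.2 rows~ 2.5
```

View pics/f_wrist.png

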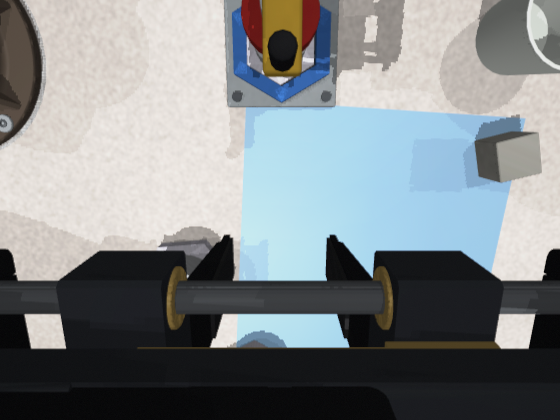

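View pics/f_side.png

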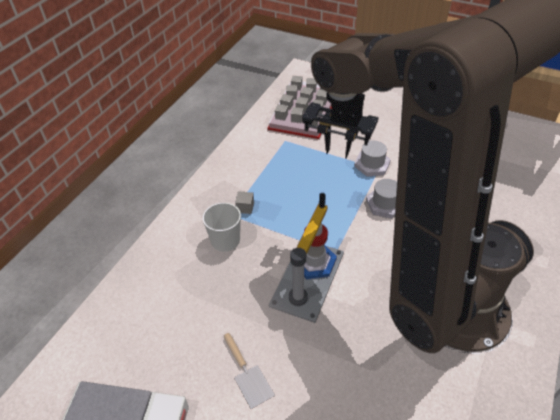

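The yellow arm lies over the cap at its stop: swing is about 0.00–0.02 rad, and the pin is at (282,48) in the wrist view. The stack is upright, the tub, cube and spatula are undisturbed, and the robot is clear. Handing in.

```bash
python3 -c "
from cell import *
print(job_done())"
```

```text
the job is handed in; nothing more can be done
None
```

The job is done and handed in at about t = 27 s. `job_done()` gives no verdict, so these are my own last checks.

- **Anvil:** I took the smallest of the three hexagon-footed anvils and put it in the pocket. It went in without binding, and its foot measured flush with the blue rim and level.
- **Core:** it stands upright on the anvil, within about 1 mm of its centre. It came down with less than 20 N.
- **Cap:** it is fully down. Its top measured 180 mm above the bench, level, within about 1 mm of the core's centre.
- **Swing arm:** I pushed it to its stop, which answered with about 12 N, then let go. The three cameras put the swing angle between 0.00 and 0.02 rad.
- **Bystanders:** the tub, cube and spatula look unmoved in the last pictures, but I did not re-measure their positions.

The cameras disagreed by 1–3 mm with each other, and I relied on the wrist camera and the arm's own position. The tool also picked up a tilt of up to about 1.2° along the way. I allowed for it from the core grasp on, and it didn't affect any fit.

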